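# Nest the drained sample pots in their box and ease the sprung lid shut

### The arm

A 6-joint arm with a two-finger parallel gripper is mounted at the origin on the work surface. World frame = base frame: x ahead of the robot, y to its left, z up, the work surface at z = 0. Lengths are in mm, angles in rad, forces in N, time in s.
With the tool pointing down it reaches from about 350 to 925 mm from the base axis. Payload 6.4 kg.
Tool frame: the origin (TCP) lies at the very end of the fingers, on their centre line; the grasp point (between the pads) lies 19 mm behind it; y points along the fingers, x is the direction in which the jaws open and shut, and the axes are right-handed (so a half turn about y gives the same grasp; the last joint's range is limited). The gripper opens to 85 mm and grips with 20 to 120 N. Pads are 22 mm wide; open, the fingers measure 114 mm over their backs; the gripper's body (76 mm by 85 mm) begins 54 mm behind the grasp point. The pads swing forward as they close: fully open they stand 13 mm farther back than shut.
Start: joints at [0.973, 0.245, 1.558, -0, 1.339, -0.174], TCP at [267.296, 592.509, 231.29] pointing down, gripper open.
Joint ranges: [-3.13, 3.13], [-1.02, 2.26], [0.13, 2.54], [-0.95, 4.09], [0.21, 2.88], [-2.74, 2.74]. Speed limits (rad/s): [2.57, 2.57, 3.14, 3.14, 3.14, 3.14].

### API

Orientations are given as a unit quaternion [w, x, y, z].
In Python, from workcell import arm gives the robot as it stands.
- The arm moves only by the shell command python3 -m jog 'ROWS' [FORCE]. ROWS is JSON, a list of rows, each an object of numbers: "dx", "dy", "dz": the shift along the tool's x, y, z in mm; "turn": the turn about the tool's y in rad; "grip": the closure, from -1 (fully open) to 1 (shut), so that 0 is half open. A call has 1 to 12 rows; each row is the pose to reach, as a shift and turn from the pose measured when the call began, along the tool's axes at that moment; what a row does not reach only later rows make up. A row lasts 1/8 s, in which the tool goes at most 62.5 mm and 10.7 degrees, less where a joint would pass 70% of its speed; a pose out of reach is approached as far as the arm can. A call with a gripper value outside its range is refused whole. The fingers move at their own pace and stop on an object; FORCE is the grip in N (left out, the last holds). Time passes only in rows, so rows that repeat a pose let the fingers close. It gives the time, the measured TCP pose, the force and the opening at its end, in the units of the state.
- arm.get_obs(): the state, without advancing time (a new reading comes with each control period).
- arm.camera(name): name is "scene" or "top"; returns a dict with "image" (400x640x3 uint8, red, green, blue), "depth" (400x640 float32, mm along the optical axis (not along the pixel's ray), 0 where there is no reading), "fx", "fy", "cx", "cy" (pixels), "position" and "rotation" of the camera in the world. Camera axes: x right, y up, looking along -z (the intrinsics and any distortion apply to the point x, -y, -z); pixel columns grow to the right and rows downward; lengths in mm; the calibration is good to about 2 mm. A picture is of the moment at which its call begins.
- arm.finish_job(): hands the job in, once; it reports no verdict.
The state is a dict: "time": time; "joint_pos": joint angles; "joint_velocities": joint speeds; "joint_torque": joint torques, N m; "ee_pos": TCP position; "tool_rot": TCP orientation; "ft_force": force on the tool from outside, world axes, zero at the start; "moment": the same for the moment, N m; "gripper_width": opening from 0.0 (shut) to 1.0 (fully open).
Only numpy, scipy, OpenCV 4.12 (cv2) and the standard library are available. Lean on these libraries where they do the work, as an engineer would, in place of code of your own. Each camera call takes 0.05 s, during which the arm holds its last target.

### The job

Take the two steel pots leaning in the white draining rack and nest them, one after the other, upright and pressed fully home, into the stack begun by the pot that stands in the blue-grey box; their sprung pads make them go in stiffly, so press gently and do not ram them. Then ease the sprung lid of the box all the way shut, holding it back so that it never slams. Leave everything else on the bench where it is.

Things in the scene. Friction and masses are not known exactly. Their poses are not given: they have to be found in the camera images.
- pot_base_mid (a point): Steel pot standing in the box (three alike, 150 g): 55 mm high, open on top. Top 30 mm: straight neck, 66 mm outside, 61 mm inside; below it a square shoulder steps in to a body 56 mm across, tapering to 44 mm at the foot. Nested, the shoulder sits on the rim of the pot below, 30 mm higher than it. Site on its axis, half-way up (27.5 mm); z out of the mouth.
- pot_a_mid (a point): A steel pot, the same as pot_base, leaning in one cradle of the draining rack with its axis 0.65 rad (37 degrees) from vertical, mouth up and towards the robot. Its neck lies on two rods underneath and its foot rests on a slanted plate; both flanks and the mouth are free. Site on its axis, half-way up (27.5 mm); z out of the mouth.
- pot_b_mid (a point): As pot_a, in the other cradle, 124 mm beside it. Either may go first. Each pot has two sprung black pads low on its body, opposite one another, that rub in the neck it goes into: the last 14 mm does not drop home by its weight but must be pushed, with 3 to 12 N, until the shoulder lands.
- rack: White draining rack, fixed to the bench: base plate 120 x 260 x 8 mm with two metal cradles, none of it higher than 80 mm. Origin under its middle; x points away from the side the pots lean to, y along the row.
- box_floor (a point): Centre of the inner floor (5 mm above the bench) of the blue-grey box, fixed to the bench: 190 x 190 mm outside, walls 5 mm, rim 124 mm above the bench. x points to the hinge side, y along the hinge. Three pots fully home (115 mm) clear the shut lid by 4 mm; one not home blocks it.
- lid (a joint): Angle of the steel lid, rad: 0 shut and level, 2.0 leaning open on its stop, as at the start. A spring pulls it towards shut at every angle; below about 1.8 rad it goes shut by itself and slams unless held back (2 to 3 N at the handle).
- lid_handle (a point): Middle of the lid's black handle bar: round, 10 mm thick, 100 mm long, parallel to the hinge, 232 mm from it, in the lid's plane and 42 mm clear of its free edge; posts at its ends leave 90 mm free to grip. x lies in the lid's plane, from bar to hinge; y along the bar. Lid shut: bar 127.5 mm above the bench.
- lid_hinge (a point): Middle of the hinge, level with the bar when the lid is shut (127.5 mm above the bench), above the box's wall on the hinge side; the lid turns about this line to within 3 mm. y along the hinge.
- bottle: Amber bottle with a white cap, 56 mm across, 150 mm high. Not part of the job: leave it where it is. Origin at the middle of its underside.
- beaker: White plastic beaker, 56 mm across, 70 mm high, open on top; not one of the steel pots. Not part of the job: leave it where it is. Origin at the middle of its underside.
- jar: White jar with a blue cap, 60 mm across, 70 mm high. Not part of the job: leave it where it is. Origin at the middle of its underside.
- carton: White carton, 60 x 100 x 45 mm. Not part of the job: leave it where it is. Origin at the middle of its underside.
- weight: Brass weight, a cylinder 40 mm across, 30 mm high. Not part of the job: leave it where it is. Origin at the middle of its underside.
- spatula: Small spatula, 150 mm long, lying flat. Not part of the job: leave it where it is. Origin at the middle of its underside (of its length).
Things that resemble listed ones, but are neither listed nor needed, are in the scene too. Leave any red look-alike of the part that bears pot_a_mid alone.

How it is judged (in metres and radians):
On the way, in this order (a step that is already met when the one before it is completed fails the run):
1. one pot from the rack sits fully home in the pot in the box (((horizontal distance between pot_a_mid and pot_base_mid below 0.0045 m and z of pot_a_mid in the frame of pot_base_mid between 0.026 and 0.0335 m and angle between each of pot_a_mid, pot_base_mid's own z axis and vertical below 0.07 rad) or (horizontal distance between pot_b_mid and pot_base_mid below 0.0045 m and z of pot_b_mid in the frame of pot_base_mid between 0.026 and 0.0335 m and angle between each of pot_b_mid, pot_base_mid's own z axis and vertical below 0.07 rad))), for 0.2 s.
2. the other pot sits fully home on top of it (((horizontal distance between pot_a_mid and pot_base_mid below 0.0045 m and z of pot_a_mid in the frame of pot_base_mid between 0.026 and 0.0335 m and angle between each of pot_a_mid, pot_base_mid, pot_b_mid, pot_a_mid's own z axis and vertical below 0.07 rad and horizontal distance between pot_b_mid and pot_a_mid below 0.0045 m and z of pot_b_mid in the frame of pot_a_mid between 0.026 and 0.0335 m) or (horizontal distance between pot_b_mid and pot_base_mid below 0.0045 m and z of pot_b_mid in the frame of pot_base_mid between 0.026 and 0.0335 m and angle between each of pot_b_mid, pot_base_mid, pot_a_mid, pot_b_mid's own z axis and vertical below 0.07 rad and horizontal distance between pot_a_mid and pot_b_mid below 0.0045 m and z of pot_a_mid in the frame of pot_b_mid between 0.026 and 0.0335 m))), for 0.2 s.
3. the lid is shut (value of joint lid below 0.03 rad), for 0.2 s.
At the end, for the whole second after the job is handed in: All three pots stand nested in the box: each 30 mm (26 to 33.5 mm) above the one below, within 4.5 mm of concentric and 0.07 rad of upright, the lowest on the box floor; the lid is shut to within 0.03 rad (((horizontal distance between pot_a_mid and pot_base_mid below 0.0045 m and z of pot_a_mid in the frame of pot_base_mid between 0.026 and 0.0335 m and angle between each of pot_a_mid, pot_base_mid, pot_b_mid, pot_a_mid's own z axis and vertical below 0.07 rad and horizontal distance between pot_b_mid and pot_a_mid below 0.0045 m and z of pot_b_mid in the frame of pot_a_mid between 0.026 and 0.0335 m) or (horizontal distance between pot_b_mid and pot_base_mid below 0.0045 m and z of pot_b_mid in the frame of pot_base_mid between 0.026 and 0.0335 m and angle between each of pot_b_mid, pot_base_mid, pot_a_mid, pot_b_mid's own z axis and vertical below 0.07 rad and horizontal distance between pot_a_mid and pot_b_mid below 0.0045 m and z of pot_a_mid in the frame of pot_b_mid between 0.026 and 0.0335 m)) and x of pot_base_mid in the frame of box_floor between -0.07 and 0.07 m and y of pot_base_mid in the frame of box_floor between -0.07 and 0.07 m and z of pot_base_mid in the frame of box_floor below 0.034 m and value of joint lid below 0.03 rad); the robot touches nothing.
It fails at once if the lid slams (shuts faster than 2.5 rad/s) (velocity of joint lid below -2.5 rad/s).
It fails at once if the stack is rammed (more than 50 N between the pot in the box and the box) (contact force between pot_base and box above 50 N).
It fails at once if something else on the bench is moved by more than 30 mm (distance of any of bottle, beaker, jar, carton, weight, spatula from where it was at the start of the episode above 0.03 m).
It also fails if it takes over 72 s, if anything falls off the work surface, if the arm or the gripper's body presses on something with over 40 N, if the wrist force passes 120 N, or if a joint passes its speed limit or range.

## Working session

There is one attempt and no reset: what is moved stays moved. The work goes in short steps, Python scripts to look and compute and a shell command to move; the robot and the scene stay as the last step left them, time stands still between calls to the robot, and variables do not carry over. Pictures are saved under pics/ and viewed, and the job is handed in when it is done.

```bash
ls -la; mkdir -p pics
cat > h.py <<'E'
import numpy as np, cv2
from workcell import arm
def snap(n,fn=None):
    c=arm.camera(n)
    if fn: cv2.imwrite('pics/'+fn,c['image'][:,:,::-1])
    return c
def cloud(c):
    d=c['depth']; v,u=np.mgrid[0:d.shape[0],0:d.shape[1]]
    x=(u-c['cx'])/c['fx']*d; y=(v-c['cy'])/c['fy']*d
    P=np.stack([x,-y,-d],-1)
    W=P@np.array(c['rotation']).T+np.array(c['position'])
    W[d==0]=np.nan
    return W
E
python3 - <<'E'
from h import *
for n in('scene','top'):
    c=snap(n,n+'0.png'); print({k:(v if k not in('image','depth') else v.shape) for k,v in c.items()})
    np.savez(n+'0.npz',W=cloud(c),I=c['image'])
print(arm.get_obs())
E
```

```text
total 12
drwxr-xr-x  3 agent agent 4096 Dec  7 01:18 .
drwxr-xr-x 23 root  root  4096 Dec  7 01:18 ..
drwxr-xr-x  2 agent agent 4096 Dec  7 01:18 pics
{'image': (400, 640, 3), 'depth': (400, 640), 'fx': 409.74000480423155, 'fy': 409.74000480423155, 'cx': 318.306062154485, 'cy': 211.35044821559006, 'position': array([1269.5104876 ,  119.76047075,  733.90528907]), 'rotation': array([0.55015366, 0.25655621, 0.32033898, 0.72725017])}Traceback (most recent call last):
  File "<stdin>", line 4, in <module>
  File "h.py", line 11, in cloud
    W=P@np.array(c['rotation']).T+np.array(c['position'])
      ~^~~~~~~~~~~~~~~~~~~~~~~~~~
ValueError: matmul: Input operand 1 has a mismatch in its core dimension 0, with gufunc signature (n?,k),(k,m?)->(n?,m?) (size 4 is different from 3)
```

```bash
sed -i "s/W=P@np.array(c\['rotation'\]).T/W=P@RR(c['rotation']).T/" h.py
cat >> h.py <<'E'
from scipy.spatial.transform import Rotation
def RR(q):
    return Rotation.from_quat([q[1],q[2],q[3],q[0]]).as_matrix()
E
python3 - <<'E'
from h import *
for n in('scene','top'):
    c=snap(n,n+'0.png'); print({k:(v if k not in('image','depth') else v.shape) for k,v in c.items()})
    np.savez(n+'0.npz',W=cloud(c),I=c['image'])
o=arm.get_obs();print(o); print(RR(o['tool_rot']).round(3))
E
```

```text
{'image': (400, 640, 3), 'depth': (400, 640), 'fx': 409.74000480423155, 'fy': 409.74000480423155, 'cx': 318.306062154485, 'cy': 211.35044821559006, 'position': array([1269.5104876 ,  119.76047075,  733.90528907]), 'rotation': array([0.55015366, 0.25655621, 0.32033898, 0.72725017])}
{'image': (400, 640, 3), 'depth': (400, 640), 'fx': 418.6676156289915, 'fy': 418.6676156289915, 'cx': 322.3305609329965, 'cy': 191.6356569598446, 'position': array([ 372.61977068,  -30.23854311, 1241.96795979]), 'rotation': array([-0.70243189, -0.05450958,  0.04976023,  0.70791389])}
{'time': 0.15, 'joint_pos': array([ 9.72896317e-01,  2.45660995e-01,  1.55872102e+00, -1.62084983e-05,
        1.33871266e+00, -1.74104586e-01]), 'joint_velocities': array([ 2.89684018e-03, -2.66471161e-03, -1.50088988e-03,  5.10768311e-04,
        9.93274305e-04,  7.93640123e-05]), 'joint_torque': array([-6.92780361e-06, -4.29988182e+01, -3.26551366e+01, -2.44213543e-04,
        3.56567602e-03, -1.16326029e-05]), 'ee_pos': array([267.05328853, 592.14068942, 230.43574706]), 'tool_rot': array([-0.59376203,  0.59418531,  0.38317293, -0.38414709]), 'ft_force': array([ 0.91311487, -0.19098356, -0.71114551]), 'moment': array([-0.01041933, -0.00055431,  0.00043793]), 'gripper_width': 1.0017861150118397}
[[ 0.411 -0.001 -0.912]
 [ 0.912 -0.001  0.411]
 [-0.001 -1.     0.   ]]
```

View pics/scene0.png

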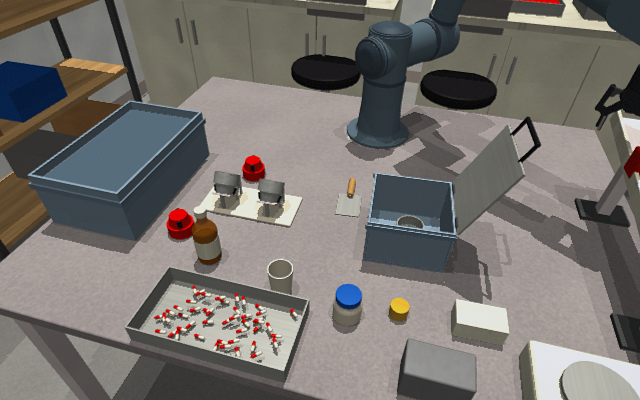

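View pics/top0.png

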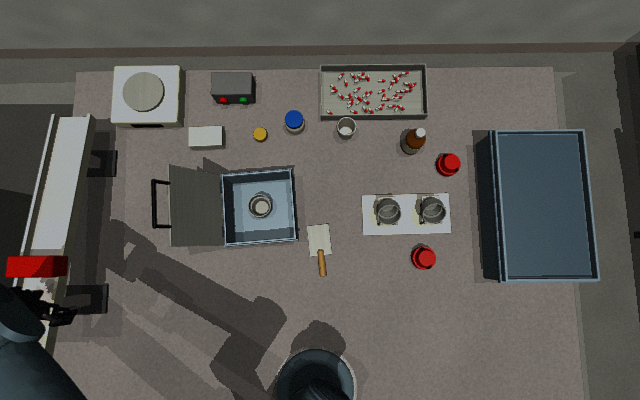

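The top view shows the pots at px (388,210) and (432,210), the base pot at (260,206) in the box, and the lid open to the left with its handle at (157,203). I'll measure these from the depth.

```bash
python3 - <<'E'
from h import *
t=np.load('top0.npz');W=t['W'];I=t['I']
def reg(u0,u1,v0,v1):
    return W[v0:v1,u0:u1].reshape(-1,3)
print('bench',np.nanmedian(reg(320,350,250,300),0))
# rack plate
P=reg(355,460,188,240);m=(P[:,2]>4)&(P[:,2]<14)
r=cv2.minAreaRect(P[m][:,:2].astype(np.float32));print('rack',r,np.nanmedian(P[m][:,2]))
# box rim
P=reg(210,305,160,255);m=(P[:,2]>118)&(P[:,2]<129)
r=cv2.minAreaRect(P[m][:,:2].astype(np.float32));print('box',r,cv2.boxPoints(r))
P=reg(230,290,175,240)
for lo,hi in((0,12),(50,66)):
    m=(P[:,2]>lo)&(P[:,2]<hi);q=P[m];print(lo,hi,len(q),q.min(0),q.max(0),np.median(q,0))
q=P[(P[:,2]>52)&(P[:,2]<68)]
c,rad=cv2.minEnclosingCircle(q[:,:2].astype(np.float32));print('base',c,rad,np.median(q[:,2]))
for u0,u1 in((370,408),(415,450)):
    P=reg(u0,u1,192,230);q=P[P[:,2]>25]
    print('pot',len(q),q.min(0),q.max(0))
    q=q[np.argsort(-q[:,2])]
    print(q[:6].round(1))
P=reg(148,172,175,235);q=P[P[:,2]>200];print('handle',len(q),q.min(0),q.max(0),np.median(q,0))
E
python3 - <<'E'
import cv2
a=cv2.imread('pics/top0.png')
cv2.imwrite('pics/t0a.png',cv2.resize(a[180:250,350:465],None,fx=6,fy=6,interpolation=cv2.INTER_CUBIC))
a=cv2.imread('pics/scene0.png')
cv2.imwrite('pics/s0a.png',cv2.resize(a[140:240,180:320],None,fx=5,fy=5,interpolation=cv2.INTER_CUBIC))
E
```

```text
bench [314.03584585 -56.20819783   0.8812982 ]
rack ((489.74798583984375, -273.59686279296875), (311.05743408203125, 151.59237670898438), 89.54087829589844) 8.279895558594035
box ((500.4854736328125, 151.26995849609375), (198.0461883544922, 199.6256866455078), 4.367949485778809) [[394.14813  243.25117 ]
 [409.35187   44.20529 ]
 [606.8228    59.288742]
 [591.6191   258.33463 ]]
0 12 2914 [4.17041167e+02 7.61739643e+01 5.07442036e-02] [596.23682235 248.72270902  11.98085098] [500.12002732 155.76950177   5.79732789]
50 66 196 [415.67377702  72.50138357  50.05784072] [597.52371566 242.5600963   65.99192117] [523.05343981 175.15116016  58.87957997]
base (506.5987548828125, 152.99374389648438) 121.43474578857422 59.78337402801765
pot 594 [ 453.54740696 -239.52335289   26.47201226] [ 534.65480081 -174.16273328  109.98721165]
[[ 505.4 -209.6  110. ]
 [ 502.8 -215.3  108.2]
 [ 505.7 -199.1  108. ]
 [ 502.9 -218.1  107.8]
 [ 500.1 -223.5  107.4]
 [ 503.1 -199.1  107.3]]
pot 628 [ 455.56401787 -363.02396102   25.45511917] [ 536.98072252 -297.30862429  111.70825728]
[[ 507.  -328.7  111.7]
 [ 507.1 -334.4  110.7]
 [ 507.1 -337.4  109.7]
 [ 507.4 -326.8  108.7]
 [ 504.7 -315.9  108.4]
 [ 507.3 -340.5  108.3]]
handle 545 [419.45315619 317.52629717 288.25780079] [555.51430244 352.41624429 344.85689646] [488.17638094 334.2396789  320.03001374]
```

View pics/t0a.png

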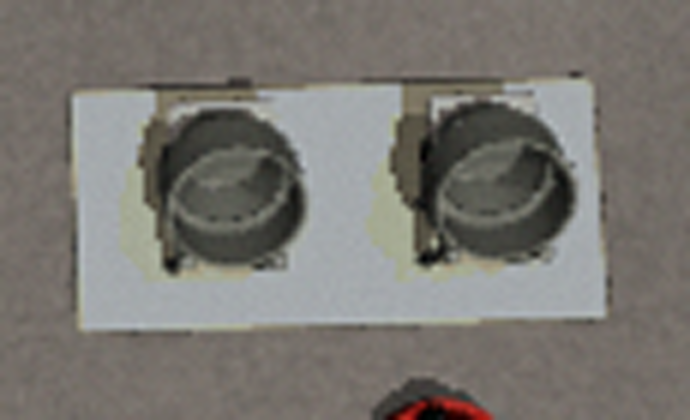

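View pics/s0a.png

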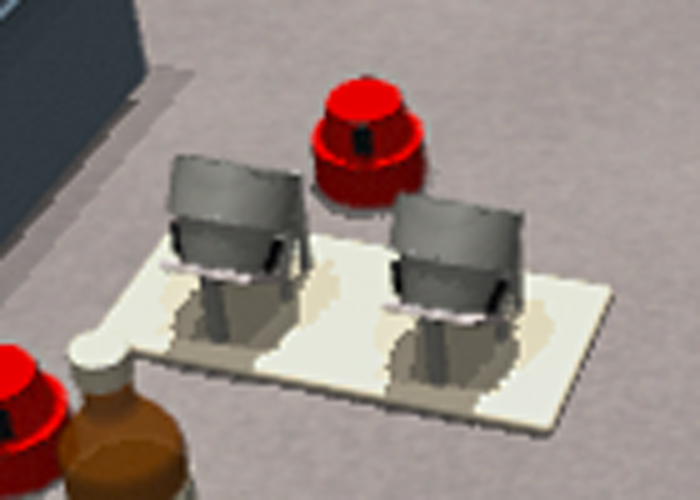

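```bash
cat >> h.py <<'E'
from scipy.optimize import least_squares
# pot half profile (r,z from mid): outer & inner
SEG=np.array([[[0,-27.5],[22,-27.5]],[[22,-27.5],[28,-2.5]],[[28,-2.5],[33,-2.5]],[[33,-2.5],[33,27.5]],[[33,27.5],[30.5,27.5]],[[30.5,27.5],[30.5,-1]],[[30.5,-1],[25.5,-2]],[[25.5,-2],[20,-24.5]],[[20,-24.5],[0,-24.5]]],float)
def pdist(rz):
    D=[]
    for a,b in SEG:
        t=np.clip(((rz-a)@(b-a))/((b-a)@(b-a)),0,1)
        D.append(np.linalg.norm(rz-a-t[:,None]*(b-a),axis=1))
    return np.min(D,0)
def axis(tx,ty):
    v=np.array([tx,ty,1.0]);return v/np.linalg.norm(v)
def fitpot(P,p0,fixaxis=None,zfree=True):
    def f(p):
        ax=axis(p[3],p[4]) if fixaxis is None else fixaxis
        d=P-p[:3]; z=d@ax; r=np.sqrt(np.maximum((d*d).sum(1)-z*z,0))
        return pdist(np.stack([r,z],1))
    p0=np.array(p0,float)
    if fixaxis is not None: p0=p0[:3]
    s=least_squares(f,p0,loss='soft_l1',f_scale=1.5)
    return s.x,np.median(np.abs(f(s.x)))
def near(P,c,r): 
    return P[np.linalg.norm(P-np.array(c),axis=1)<r]
E
python3 - <<'E'
from h import *
Ws=[np.load(n+'0.npz')['W'].reshape(-1,3) for n in('top','scene')]
Ws=[w[~np.isnan(w).any(1)] for w in Ws]
def rack(P): return P
for name,c0 in(('L',(492,-207,75)),('R',(492,-330,75))):
    for lab,Q in(('top',[Ws[0]]),('scene',[Ws[1]]),('both',Ws)):
        P=np.concatenate([near(w,c0,48) for w in Q]);P=P[P[:,2]>40]
        x,e=fitpot(P,[*c0,-.76,0]);ax=axis(x[3],x[4])
        print(name,lab,len(P),x[:3].round(1),'tilt',np.arccos(ax[2]).round(3),'az',np.degrees(np.arctan2(ax[1],ax[0])).round(1),'res',e.round(2))
c0=(507,153,32)
for lab,Q in(('top',[Ws[0]]),('scene',[Ws[1]]),('both',Ws)):
    P=np.concatenate([near(w,c0,48) for w in Q]);P=P[P[:,2]>14]
    x,e=fitpot(P,c0,fixaxis=np.array([0,0,1.]));print('base',lab,len(P),x.round(1),e.round(2))
# box/rack edges, handle by scene & top
for lab,w in zip(('top','scene'),Ws):
    q=w[(w[:,0]>380)&(w[:,0]<560)&(w[:,1]>310)&(w[:,1]<380)&(w[:,2]>325)]
    print(lab,'bar',len(q),np.percentile(q,[2,50,98],0).round(1).tolist() if len(q) else '')
    q=w[(abs(w[:,0]-500)<120)&(abs(w[:,1]-150)<120)&(abs(w[:,2]-124)<2.5)]
    q=q[(np.abs(q[:,:2]-np.median(q[:,:2],0))<115).all(1)]
    H,_,_=np.histogram2d(q[:,0],q[:,1],bins=(24,24))
    print(cv2.minAreaRect(q[:,:2].astype(np.float32)))
    q=w[(abs(w[:,0]-490)<75)&(abs(w[:,1]+270)<145)&(abs(w[:,2]-8)<2)];print('rack',np.percentile(q,[1,50,99],0).round(1).tolist())
E
```

```text
L top 550 [ 496.9 -205.9   69.3] tilt 0.677 az -179.6 res 0.8
L scene 559 [ 498.1 -205.9   64.9] tilt 0.653 az -179.2 res 0.72
L both 1109 [ 496.8 -205.6   67.7] tilt 0.659 az -178.7 res 0.77
R top 576 [ 498.2 -329.4   68.9] tilt 0.668 az -178.0 res 0.73
R scene 548 [ 499.6 -329.2   64.8] tilt 0.655 az -179.9 res 0.79
R both 1124 [ 498.4 -328.9   67.8] tilt 0.66 az -179.1 res 0.8
base top 290 [510.  156.2  36.5] 0.62
base scene 260 [513.5 157.6  33.5] 0.61
base both 550 [511.9 157.3  36.3] 0.64
top bar 263 [[433.3, 333.8, 326.8], [482.8, 342.4, 338.5], [537.2, 351.2, 343.1]]
((500.031494140625, 151.22747802734375), (197.1287078857422, 195.25857543945312), 5.368557929992676)
rack [[429.1, -396.5, 6.1], [476.3, -265.1, 8.0], [549.2, -140.0, 10.0]]
scene bar 214 [[437.9, 335.0, 325.8], [497.8, 342.7, 336.0], [541.2, 350.4, 338.8]]
((516.392578125, 152.55520629882812), (166.5052947998047, 195.096923828125), 5.736486911773682)
rack [[433.7, -393.6, 6.1], [509.5, -260.7, 7.2], [549.9, -140.9, 9.6]]
```

Fits agree: rack pots are at about (497.5, -206, 67) and (499, -329, 67), with axes leaning towards -x at 0.65. The base pot is at about (511.5, 157, 32.5). Going to the first rack pot by a route that clears the lid.

```bash
cat > d.py <<'E'
import sys
from h import *
# usage: d.py yawdeg x,y,z x,y,z ... -> tool shifts
o=arm.get_obs();R=RR(o['tool_rot']);p=np.array(o['ee_pos'])
yaw=np.degrees(np.arctan2(R[1,0],R[0,0]))
print('t',round(o['time'],2),'p',p.round(1),'yaw',yaw.round(2),'down',R[:,1].round(3),'F',np.round(o['ft_force'],1),'w',round(o['gripper_width'],3),'j',np.round(o['joint_pos'],2))
if len(sys.argv)>1:
    print('turn',round(-np.radians(float(sys.argv[1])-yaw),4))
    for a in sys.argv[2:]: 
        g=np.array([float(v) for v in a.split(',')]);d=g-p;print(a,'->',(R.T@d).round(1),np.linalg.norm(d).round(0))
E
python3 d.py 90 310,280,240 385,-60,220 490,-206,200
```

```text
t 0.15 p [267.1 592.1 230.4] yaw 65.72 down [-0.001 -0.001 -1.   ] F [ 0.9 -0.2 -0.7] w 1.002 j [ 0.97  0.25  1.56 -0.    1.34 -0.17]
turn -0.4238
310,280,240 -> [-266.9   -9.2 -167.5] 315.0
385,-60,220 -> [-545.9   11.2 -375.7] 663.0
490,-206,200 -> [-635.8   31.2 -531.4] 829.0
```

```bash
python3 -m jog '[{"dx":-266,"dy":-9,"dz":-167,"turn":-0.424,"grip":-1},{"dx":-266,"dy":-9,"dz":-167,"turn":-0.424,"grip":-1},{"dx":-266,"dy":-9,"dz":-167,"turn":-0.424,"grip":-1},{"dx":-266,"dy":-9,"dz":-167,"turn":-0.424,"grip":-1},{"dx":-266,"dy":-9,"dz":-167,"turn":-0.424,"grip":-1},{"dx":-266,"dy":-9,"dz":-167,"turn":-0.424,"grip":-1},{"dx":-546,"dy":11,"dz":-376,"turn":-0.424,"grip":-1},{"dx":-546,"dy":11,"dz":-376,"turn":-0.424,"grip":-1},{"dx":-546,"dy":11,"dz":-376,"turn":-0.424,"grip":-1},{"dx":-546,"dy":11,"dz":-376,"turn":-0.424,"grip":-1},{"dx":-546,"dy":11,"dz":-376,"turn":-0.424,"grip":-1},{"dx":-546,"dy":11,"dz":-376,"turn":-0.424,"grip":-1}]' 20; python3 d.py 90 490,-206,130 488,-206,65
```

```text
time: 1.65
ee_pos: [385.9, -62.1, 220.1]
tool_rot: [-0.5, 0.501, 0.499, -0.5]
ft_force: [0.2, 0.9, 1.0]
gripper_width: 1.0
t 1.65 p [385.9 -62.1 220.1] yaw 89.91 down [-0.    -0.001 -1.   ] F [0.2 0.9 1. ] w 1.0 j [-0.45 -0.41  2.19 -0.    1.36 -2.02]
turn -0.0015
490,-206,130 -> [-143.6   90.2 -104.4] 199.0
488,-206,65 -> [-143.6  155.2 -102.4] 235.0
```

```bash
python3 -m jog '[{"dx":-143.6,"dy":85,"dz":-104,"grip":-1},{"dx":-143.6,"dy":85,"dz":-104,"grip":-1},{"dx":-143.6,"dy":85,"dz":-104,"grip":-1},{"dx":-143.6,"dy":85,"dz":-104,"grip":-1},{"dx":-143.6,"dy":85,"dz":-104,"grip":-1},{"dx":-143.6,"dy":120,"dz":-103,"grip":-1},{"dx":-143.6,"dy":145,"dz":-102.5,"grip":-1},{"dx":-143.6,"dy":159,"dz":-102.5,"grip":-1},{"dx":-143.6,"dy":159,"dz":-102.5,"grip":-1}]' 25; python3 d.py 90
python3 - <<'E'
from h import *
a=snap('scene','s1.png')['image']; b=snap('top','t1.png')['image']
x=cv2.resize(a[100:240,150:350],None,fx=4,fy=4)[:,:,::-1];cv2.imwrite('pics/s1a.png',x)
E
```

```text
t 1.65 p [385.9 -62.1 220.1] yaw 89.91 down [-0.    -0.001 -1.   ] F [0.2 0.9 1. ] w 1.0 j [-0.45 -0.41  2.19 -0.    1.36 -2.02]
turn -0.0015schema error: expected keys dx, dy, dz, turn, grip
```

View pics/s1a.png

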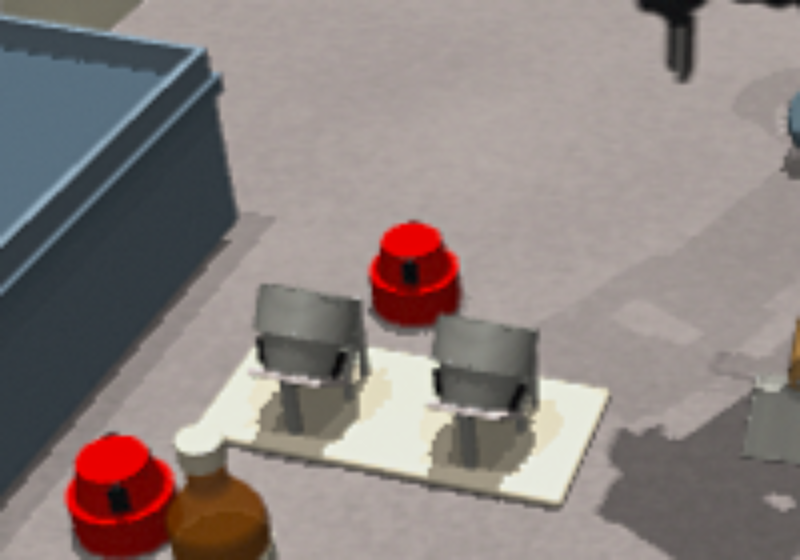

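The call was refused because a row needs all five keys, so nothing moved. The close-up shows both pots still in their cradles. Resending with "turn".

```bash
python3 -m jog '[{"dx":-143.6,"dy":85,"dz":-104,"turn":-0.0015,"grip":-1},{"dx":-143.6,"dy":85,"dz":-104,"turn":-0.0015,"grip":-1},{"dx":-143.6,"dy":85,"dz":-104,"turn":-0.0015,"grip":-1},{"dx":-143.6,"dy":85,"dz":-104,"turn":-0.0015,"grip":-1},{"dx":-143.6,"dy":85,"dz":-104,"turn":-0.0015,"grip":-1},{"dx":-143.6,"dy":120,"dz":-103,"turn":-0.0015,"grip":-1},{"dx":-143.6,"dy":145,"dz":-102.5,"turn":-0.0015,"grip":-1},{"dx":-143.6,"dy":159,"dz":-102.5,"turn":-0.0015,"grip":-1},{"dx":-143.6,"dy":159,"dz":-102.5,"turn":-0.0015,"grip":-1}]' 25; python3 d.py 90
python3 - <<'E'
from h import *
a=snap('scene','s2.png')['image']
x=cv2.resize(a[100:240,150:350],None,fx=4,fy=4)[:,:,::-1];cv2.imwrite('pics/s2a.png',x)
E
```

```text
time: 2.88
ee_pos: [487.5, -205.5, 61.3]
tool_rot: [0.5, -0.5, -0.499, 0.5]
ft_force: [-0.0, -0.5, -0.1]
gripper_width: 1.001
t 2.88 p [ 487.5 -205.5   61.3] yaw 89.93 down [-0.002 -0.001 -1.   ] F [-0.  -0.5 -0.1] w 1.001 j [-0.61  0.19  1.97 -0.    0.98 -2.18]
turn -0.0012
```

View pics/s2a.png

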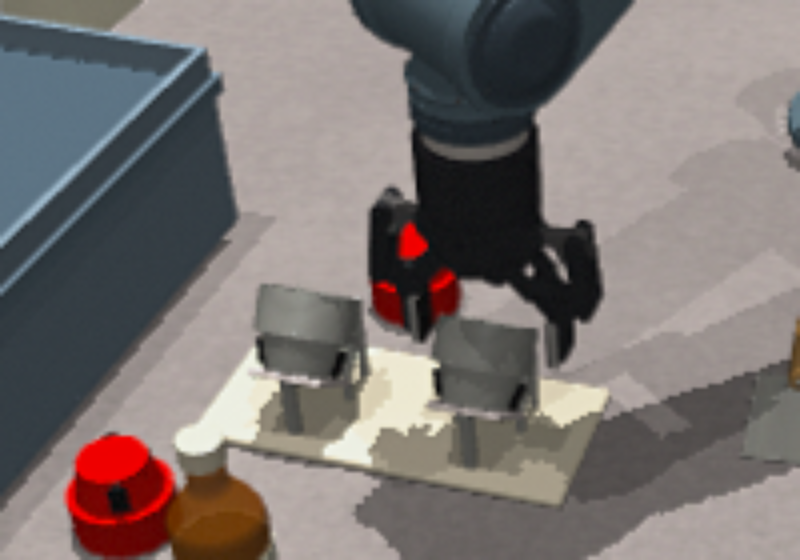

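The fingers straddle the near-box pot, with clear flanks on both sides at about (440,320) and (560,350) in the crop. Closing gently and lifting.

```bash
python3 -m jog '[{"dx":0,"dy":0,"dz":0,"turn":0,"grip":1},{"dx":0,"dy":0,"dz":0,"turn":0,"grip":1},{"dx":0,"dy":0,"dz":0,"turn":0,"grip":1},{"dx":0,"dy":0,"dz":0,"turn":0,"grip":1},{"dx":0,"dy":0,"dz":0,"turn":0,"grip":1}]' 25; python3 -m jog '[{"dx":0,"dy":-8,"dz":0,"turn":0,"grip":1},{"dx":0,"dy":-20,"dz":0,"turn":0,"grip":1},{"dx":0,"dy":-40,"dz":0,"turn":0,"grip":1},{"dx":0,"dy":-70,"dz":0,"turn":0,"grip":1},{"dx":0,"dy":-100,"dz":0,"turn":0,"grip":1},{"dx":0,"dy":-100,"dz":0,"turn":0,"grip":1},{"dx":0,"dy":-100,"dz":0,"turn":0,"grip":1}]' 25;python3 d.py 90
python3 - <<'E'
from h import *
a=snap('scene','s3.png')['image']
x=cv2.resize(a[60:200,180:380],None,fx=4,fy=4)[:,:,::-1];cv2.imwrite('pics/s3a.png',x)
E
```

```text
time: 3.55
ee_pos: [489.5, -208.4, 64.7]
tool_rot: [-0.498, 0.503, 0.499, -0.501]
ft_force: [-2.8, -4.1, 5.4]
gripper_width: 0.753
time: 4.42
ee_pos: [488.7, -207.2, 163.9]
tool_rot: [-0.498, 0.502, 0.499, -0.501]
ft_force: [-0.2, -0.2, -0.9]
gripper_width: 0.758
t 4.42 p [ 488.7 -207.2  163.9] yaw 89.96 down [ 0.002 -0.006 -1.   ] F [-0.2 -0.2 -0.9] w 0.758 j [-0.61  0.04  1.92 -0.    1.18 -2.18]
turn -0.0007
```

View pics/s3a.png

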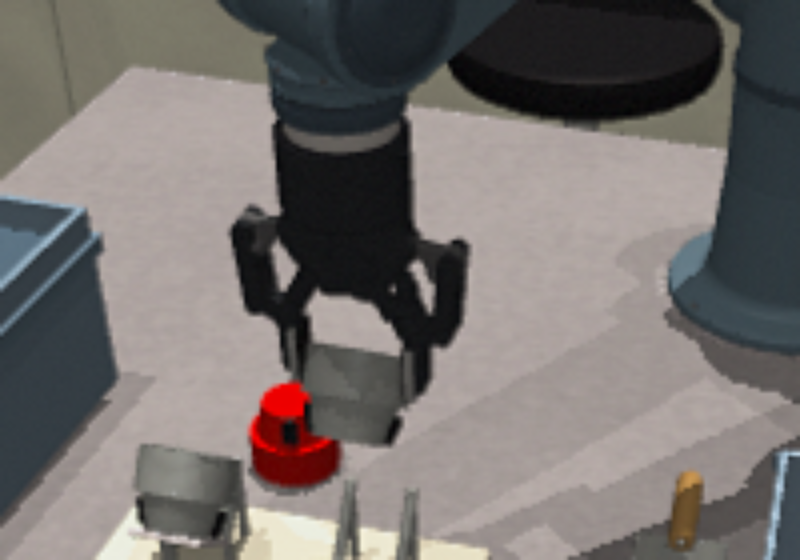

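The pot is held and lifted. I'll fit its attitude from depth.

```bash
cat > pm.py <<'E'
from h import *
# held-pot fit: search from several tilts
o=arm.get_obs();p=np.array(o['ee_pos'])
c=snap('scene');w=cloud(c).reshape(-1,3);w=w[~np.isnan(w).any(1)]
I=c['image'].reshape(-1,3)[~np.isnan(cloud(c).reshape(-1,3)).any(1)].astype(int)
import sys
zc=p[2]+12; 
best=None
q=w[(np.abs(w[:,0]-p[0])<45)&(np.abs(w[:,1]-p[1])<31)&(w[:,2]>p[2]-40)&(w[:,2]<p[2]+40)]
col=I[(np.abs(w[:,0]-p[0])<45)&(np.abs(w[:,1]-p[1])<31)&(w[:,2]>p[2]-40)&(w[:,2]<p[2]+40)]
q=q[col.max(1)>60]
def fit(th0):
    def f(v):
        ax=np.array([-np.sin(v[3]),0,np.cos(v[3])]); d=q-v[:3];z=d@ax;r=np.sqrt(np.maximum((d*d).sum(1)-z*z,0));return pdist(np.stack([r,z],1))
    s=least_squares(f,[p[0]+8,p[1],p[2]+10,th0],loss='soft_l1',f_scale=1.5);return s.cost,s.x,np.median(f(s.x))
for th0 in(0,.25,.5,.7):
    r=fit(th0)
    print(len(q),'mid',r[1][:3].round(1),'rel tcp',(r[1][:3]-p).round(1),'tilt',r[1][3].round(3),'cost',round(r[0],1),'med',r[2].round(2))
E
python3 pm.py
```

```text
492 mid [ 497.1 -204.8  171.2] rel tcp [8.6 2.2 7.9] tilt 1.166 cost 730.4 med 1.02
492 mid [ 497.1 -204.8  171.2] rel tcp [8.6 2.3 7.9] tilt 1.167 cost 730.5 med 1.02
492 mid [ 495.3 -204.4  165.6] rel tcp [6.9 2.6 2.3] tilt 0.653 cost 203.1 med 0.63
492 mid [ 495.3 -204.4  165.6] rel tcp [6.9 2.6 2.3] tilt 0.653 cost 203.1 med 0.63
```

The tilt is unchanged at 0.65, so the pads hold it without pivoting. The jog interface can't tip the tool. I'll right the pot by rolling it about its lower foot edge on clear bench between rack and box, near (500,-50).

```bash
python3 -m jog '[{"dx":40,"dy":0,"dz":-3,"turn":0,"grip":1},{"dx":90,"dy":20,"dz":-6,"turn":0,"grip":1},{"dx":130,"dy":45,"dz":-11,"turn":0,"grip":1},{"dx":155,"dy":75,"dz":-11,"turn":0,"grip":1},{"dx":157,"dy":105,"dz":-11,"turn":0,"grip":1},{"dx":157,"dy":120,"dz":-11,"turn":0,"grip":1},{"dx":157,"dy":124,"dz":-11,"turn":0,"grip":1},{"dx":157,"dy":124,"dz":-11,"turn":0,"grip":1}]' 25; python3 d.py 90; python3 pm.py
```

```text
time: 5.52
ee_pos: [500.1, -51.2, 38.8]
tool_rot: [-0.499, 0.502, 0.499, -0.501]
ft_force: [-0.2, -0.4, -1.2]
gripper_width: 0.756
t 5.53 p [500.1 -51.2  38.8] yaw 89.91 down [ 0.001 -0.005 -1.   ] F [-0.2 -0.4 -1.2] w 0.756 j [-0.33  0.18  2.04 -0.01  0.93 -1.89]
turn -0.0015
599 mid [511.4 -49.1  33.3] rel tcp [11.3  2.1 -5.4] tilt 0.657 cost 2582.3 med 1.38
599 mid [511.3 -49.1  33.4] rel tcp [11.3  2.1 -5.4] tilt 0.655 cost 2582.3 med 1.35
599 mid [511.4 -49.1  33.3] rel tcp [11.3  2.1 -5.4] tilt 0.657 cost 2582.3 med 1.38
599 mid [511.4 -49.1  33.3] rel tcp [11.3  2.1 -5.4] tilt 0.657 cost 2582.3 med 1.38
```

```bash
sed -i 's/^q=q\[col.max(1)>60\]/q=q[(col.max(1)>60)\&(q[:,2]>ZMIN)]/; s/^best=None/ZMIN=float(sys.argv[1]) if len(sys.argv)>1 else 8.0/' pm.py; python3 -m jog '[{"dx":0,"dy":2,"dz":0,"turn":0,"grip":1},{"dx":0,"dy":4,"dz":0,"turn":0,"grip":1}]' 25;python3 -m jog '[{"dx":0,"dy":2,"dz":0,"turn":0,"grip":1},{"dx":0,"dy":2,"dz":0,"turn":0,"grip":1}]' 25; python3 pm.py
```

```text
time: 5.82
ee_pos: [501.0, -51.6, 35.9]
tool_rot: [-0.498, 0.503, 0.499, -0.5]
ft_force: [0.7, 0.1, -1.6]
gripper_width: 0.761
time: 6.08
ee_pos: [500.9, -51.6, 33.8]
tool_rot: [-0.498, 0.503, 0.499, -0.5]
ft_force: [-1.4, -0.5, -0.3]
gripper_width: 0.759
465 mid [507.8 -49.3  44.8] rel tcp [ 6.9  2.3 11. ] tilt 2.741 cost 581.9 med 1.09
465 mid [507.8 -49.8  36.6] rel tcp [6.9 1.8 2.8] tilt 0.639 cost 179.5 med 0.71
465 mid [507.8 -49.8  36.6] rel tcp [6.9 1.8 2.8] tilt 0.639 cost 179.5 med 0.71
465 mid [507.8 -49.2  36.1] rel tcp [6.9 2.4 2.4] tilt 0.652 cost 176.3 med 0.66
```

```bash
python3 -m jog '[{"dx":0,"dy":2,"dz":0,"turn":0,"grip":1},{"dx":0,"dy":2,"dz":0,"turn":0,"grip":1}]' 25;python3 -m jog '[{"dx":0,"dy":2,"dz":0,"turn":0,"grip":1},{"dx":0,"dy":2,"dz":0,"turn":0,"grip":1}]' 25
```

```text
time: 6.38
ee_pos: [501.3, -51.7, 32.2]
tool_rot: [-0.498, 0.503, 0.499, -0.5]
ft_force: [-0.6, -0.1, 3.3]
gripper_width: 0.762
time: 6.62
ee_pos: [502.0, -51.8, 31.8]
tool_rot: [-0.498, 0.503, 0.499, -0.5]
ft_force: [-5.5, 1.2, 13.6]
gripper_width: 0.758
```

```bash
python3 -m jog '[{"dx":0,"dy":0.5,"dz":-3,"turn":0,"grip":1},{"dx":0,"dy":0.2,"dz":-6,"turn":0,"grip":1},{"dx":0,"dy":0,"dz":-9,"turn":0,"grip":1},{"dx":0,"dy":0.2,"dz":-12,"turn":0,"grip":1},{"dx":0,"dy":0.4,"dz":-15,"turn":0,"grip":1},{"dx":0,"dy":0.4,"dz":-15,"turn":0,"grip":1}]' 20; python3 pm.py
```

```text
time: 7.38
ee_pos: [516.5, -51.9, 31.8]
tool_rot: [-0.498, 0.502, 0.499, -0.501]
ft_force: [-5.2, 0.3, 8.8]
gripper_width: 0.758
532 mid [521.5 -50.1  43.1] rel tcp [ 5.   1.8 11.2] tilt 2.645 cost 764.2 med 1.13
532 mid [520.7 -49.3  34.3] rel tcp [4.3 2.6 2.5] tilt 0.523 cost 217.8 med 0.64
532 mid [520.7 -49.3  34.3] rel tcp [4.2 2.6 2.4] tilt 0.524 cost 217.9 med 0.64
532 mid [520.7 -49.4  34.3] rel tcp [4.3 2.5 2.4] tilt 0.524 cost 217.9 med 0.65
```

```bash
python3 -m jog '[{"dx":0,"dy":1.5,"dz":-3,"turn":0,"grip":1},{"dx":0,"dy":1.8,"dz":-6,"turn":0,"grip":1},{"dx":0,"dy":2,"dz":-9,"turn":0,"grip":1},{"dx":0,"dy":2.3,"dz":-12,"turn":0,"grip":1},{"dx":0,"dy":2.7,"dz":-16,"turn":0,"grip":1},{"dx":0,"dy":3.2,"dz":-20,"turn":0,"grip":1},{"dx":0,"dy":3.2,"dz":-20,"turn":0,"grip":1}]' 20; python3 pm.py
```

```text
time: 8.3
ee_pos: [536.0, -51.8, 28.4]
tool_rot: [-0.499, 0.502, 0.498, -0.501]
ft_force: [-2.0, -0.1, 3.6]
gripper_width: 0.763
583 mid [533.3 -49.8  32. ] rel tcp [-2.7  2.   3.6] tilt 0.222 cost 216.5 med 0.66
583 mid [534.1 -50.2  45.1] rel tcp [-1.9  1.6 16.7] tilt 2.944 cost 856.4 med 1.02
583 mid [533.3 -49.5  32. ] rel tcp [-2.7  2.3  3.6] tilt 0.224 cost 216.1 med 0.66
583 mid [533.4 -49.9  32.2] rel tcp [-2.6  2.   3.8] tilt 0.21 cost 216.3 med 0.67
```

```bash
python3 -m jog '[{"dx":0,"dy":1.8,"dz":-3,"turn":0,"grip":1},{"dx":0,"dy":2.8,"dz":-6,"turn":0,"grip":1},{"dx":0,"dy":3.8,"dz":-9,"turn":0,"grip":1},{"dx":0,"dy":4.8,"dz":-11,"turn":0,"grip":1},{"dx":0,"dy":5.8,"dz":-12,"turn":0,"grip":1},{"dx":0,"dy":5.8,"dz":-12,"turn":0,"grip":1}]' 20; python3 pm.py
```

```text
time: 9.1
ee_pos: [548.0, -51.9, 22.9]
tool_rot: [-0.499, 0.502, 0.498, -0.501]
ft_force: [-2.6, 0.2, 6.1]
gripper_width: 0.762
540 mid [539.6 -51.3  44.5] rel tcp [-8.4  0.6 21.6] tilt 3.355 cost 1143.0 med 1.07
540 mid [540.  -50.8  45.8] rel tcp [-8.   1.1 22.9] tilt 3.322 cost 1142.8 med 0.98
540 mid [545.4 -49.7  30.9] rel tcp [-2.6  2.2  8. ] tilt 0.366 cost 496.2 med 0.8
540 mid [545.4 -49.7  30.9] rel tcp [-2.6  2.2  8. ] tilt 0.366 cost 496.2 med 0.8
```

Run:
```python
from h import *
a=snap('scene','s4.png')['image']
x=cv2.resize(a[110:220,240:400],None,fx=5,fy=5,interpolation=cv2.INTER_CUBIC)[:,:,::-1];cv2.imwrite('pics/s4a.png',x)
```

```text
(no output)
```

View pics/s4a.png

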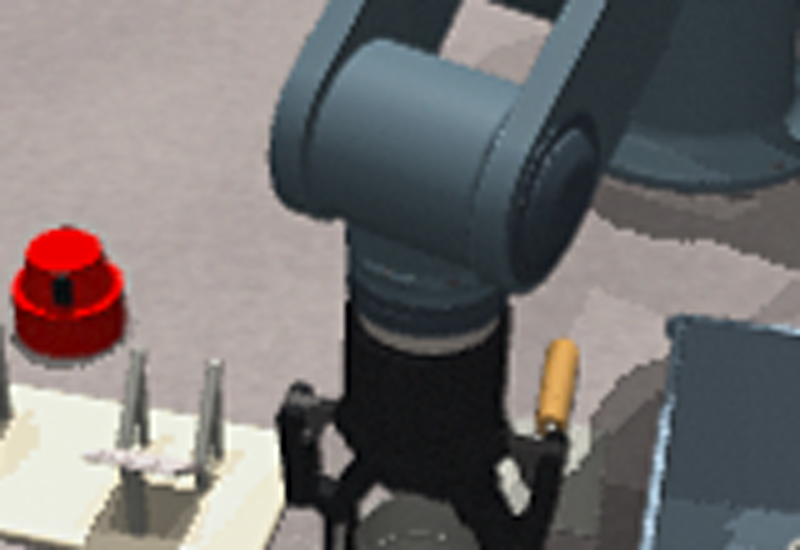

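Run:
```python
from h import *
a=cv2.imread('pics/s4.png')
x=cv2.resize(a[180:250,280:380],None,fx=8,fy=8,interpolation=cv2.INTER_CUBIC);cv2.imwrite('pics/s4b.png',x)
```

```text
(no output)
```

View pics/s4b.png

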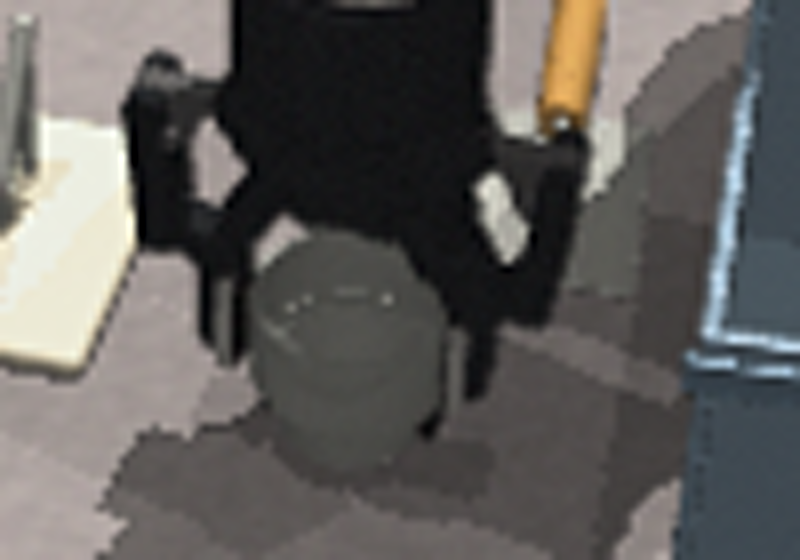

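The pot is roughly upright, with its mouth visible at about (345,300) in the crop. It's in the gripper's shadow, so my colour filter spoiled the fit. Refitting.

```bash
sed -i 's/(col.max(1)>60)/(q[:,2]<p[2]+43)/; s/for th0 in(0,.25,.5,.7)/for th0 in(-.3,0,.3)/' pm.py; python3 pm.py
```

```text
565 mid [539.7 -51.3  45.6] rel tcp [-8.3  0.6 22.7] tilt 3.345 cost 1192.2 med 1.03
565 mid [539.1 -51.1  45. ] rel tcp [-8.8  0.8 22.1] tilt 3.384 cost 1191.5 med 1.02
565 mid [539.7 -51.3  45.6] rel tcp [-8.3  0.6 22.7] tilt 3.345 cost 1192.2 med 1.03
```

```bash
sed -i "s/\[p\[0\]+8,p\[1\],p\[2\]+10,th0\]/[p[0]+XO,p[1],p[2]+3,th0]/; s/^ZMIN=/XO=float(sys.argv[2]) if len(sys.argv)>2 else -3\nZMIN=/" pm.py; python3 pm.py 6 -5;python3 pm.py 12 -5; python3 pm.py 12 0
```

```text
582 mid [540.4 -49.8  28.3] rel tcp [-7.6  2.   5.4] tilt -0.028 cost 247.5 med 0.65
582 mid [540.9 -50.7  28.2] rel tcp [-7.1  1.2  5.3] tilt -0.017 cost 249.5 med 0.69
582 mid [540.4 -49.8  28.3] rel tcp [-7.6  2.   5.4] tilt -0.028 cost 247.5 med 0.65
539 mid [545.3 -50.1  31.9] rel tcp [-2.7  1.8  9. ] tilt 0.368 cost 458.8 med 0.83
539 mid [541.1 -50.7  28.6] rel tcp [-6.9  1.2  5.7] tilt 0.0 cost 214.8 med 0.63
539 mid [541.1 -50.6  28.5] rel tcp [-6.9  1.3  5.7] tilt -0.001 cost 214.7 med 0.63
536 mid [541.1 -50.6  28.9] rel tcp [-6.9  1.3  6. ] tilt -0.007 cost 212.6 med 0.68
536 mid [540.2 -49.9  28.6] rel tcp [-7.8  1.9  5.7] tilt -0.028 cost 210.1 med 0.62
536 mid [541.1 -50.6  28.9] rel tcp [-6.9  1.3  6. ] tilt -0.007 cost 212.6 med 0.68
```

It is upright on the bench: tilt about 0, mid height 28 against 27.5 expected. Next I release, centre over it and re-grip higher so the fingertips clear the rim below. Then a firm grip.

```bash
python3 -m jog '[{"dx":0,"dy":-1,"dz":0,"turn":-0.001,"grip":-1},{"dx":0,"dy":-1,"dz":0,"turn":-0.001,"grip":-1},{"dx":0,"dy":-8,"dz":5,"turn":-0.001,"grip":-1},{"dx":0,"dy":-8,"dz":7,"turn":-0.001,"grip":-1},{"dx":0,"dy":-8,"dz":7,"turn":-0.001,"grip":1},{"dx":0,"dy":-8,"dz":7,"turn":-0.001,"grip":1},{"dx":0,"dy":-8,"dz":7,"turn":-0.001,"grip":1},{"dx":0,"dy":-8,"dz":7,"turn":-0.001,"grip":1}]' 60; python3 pm.py 12 0;  python3 - <<'E'
from h import *
a=snap('scene','s5.png')['image']
x=cv2.resize(a[180:250,280:380],None,fx=8,fy=8,interpolation=cv2.INTER_CUBIC)[:,:,::-1];cv2.imwrite('pics/s5a.png',x)
E
```

```text
time: 10.4
ee_pos: [541.6, -52.0, 31.4]
tool_rot: [-0.498, 0.502, 0.499, -0.501]
ft_force: [-1.6, 0.3, 5.4]
gripper_width: 0.747
581 mid [541.6 -49.8  28.9] rel tcp [ 0.1  2.2 -2.5] tilt 0.003 cost 315.4 med 0.62
581 mid [541.7 -50.2  28.8] rel tcp [ 0.2  1.8 -2.6] tilt -0.004 cost 318.3 med 0.63
581 mid [541.7 -49.7  28.8] rel tcp [ 0.1  2.3 -2.7] tilt 0.007 cost 315.3 med 0.61
```

View pics/s5a.png

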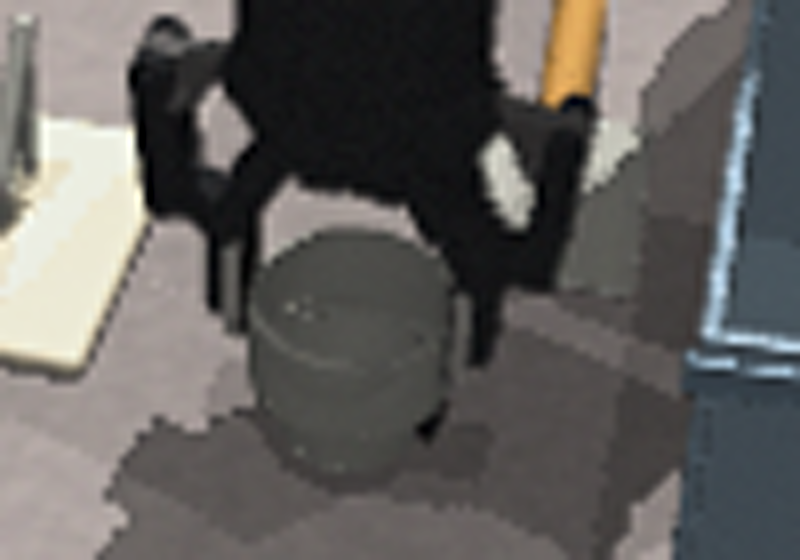

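```bash
python3 -m jog '[{"dx":0,"dy":-15,"dz":0,"turn":0,"grip":1},{"dx":0,"dy":-50,"dz":0,"turn":0,"grip":1},{"dx":0,"dy":-100,"dz":2,"turn":0,"grip":1},{"dx":20,"dy":-135,"dz":8,"turn":0,"grip":1},{"dx":60,"dy":-145,"dz":15,"turn":0,"grip":1},{"dx":105,"dy":-145,"dz":22,"turn":0,"grip":1},{"dx":150,"dy":-145,"dz":27,"turn":0,"grip":1},{"dx":185,"dy":-145,"dz":28,"turn":0,"grip":1},{"dx":207,"dy":-140,"dz":28,"turn":0,"grip":1},{"dx":207,"dy":-140,"dz":28,"turn":0,"grip":1}]' 60
cat > bs.py <<'E'
from h import *
o=arm.get_obs();p=np.array(o['ee_pos']);print('tcp',p.round(1))
for n in('scene','top'):
    c=snap(n,'b_%s_%d.png'%(n,int(o['time']*100)));w=cloud(c).reshape(-1,3);w=w[~np.isnan(w).any(1)]
    P=near(w,(512,156.5,32),46);P=P[(P[:,2]>14)&(P[:,2]<66)]
    x,e=fitpot(P,(512,156,32.5),fixaxis=np.array([0,0,1.]));print(n,'base',len(P),x.round(1),e.round(2))
    P=near(w,(p[0],p[1]+1,p[2]-3),46);P=P[(np.abs(P[:,1]-p[1])<31)&(P[:,2]<p[2]+27)]
    if len(P)>50:
        x,e=fitpot(P,(p[0],p[1]+1,p[2]-3,0,0));print(n,'held',len(P),x.round(3),e.round(2))
E
python3 bs.py
```

```text
time: 11.75
ee_pos: [512.3, 156.9, 169.7]
tool_rot: [0.498, -0.501, -0.499, 0.502]
ft_force: [-0.2, -0.5, -1.7]
gripper_width: 0.744
tcp [512.3 156.9 169.7]
scene base 262 [513.1 157.6  33.1] 0.59
scene held 833 [5.12419e+02 1.58437e+02 1.66282e+02 9.00000e-03 2.70000e-02] 0.64
top base 60 [511.5 157.5  36.5] 0.44
```

```bash
python3 -m jog '[{"dx":-0.8,"dy":20,"dz":-0.7,"turn":0,"grip":1},{"dx":-0.8,"dy":45,"dz":-0.7,"turn":0,"grip":1},{"dx":-0.8,"dy":65,"dz":-0.7,"turn":0,"grip":1},{"dx":-0.8,"dy":75,"dz":-0.7,"turn":0,"grip":1},{"dx":-0.8,"dy":80,"dz":-0.7,"turn":0,"grip":1},{"dx":-0.8,"dy":83,"dz":-0.7,"turn":0,"grip":1},{"dx":-0.8,"dy":85,"dz":-0.7,"turn":0,"grip":1},{"dx":-0.8,"dy":85,"dz":-0.7,"turn":0,"grip":1}]' 60; python3 d.py 90
```

```text
time: 12.85
ee_pos: [514.0, 154.2, 85.4]
tool_rot: [-0.498, 0.502, 0.499, -0.501]
ft_force: [0.3, -0.6, -1.3]
gripper_width: 0.75
t 12.85 p [514.  154.2  85.4] yaw 90.04 down [ 0.001 -0.006 -1.   ] F [ 0.3 -0.6 -1.3] w 0.75 j [ 0.08  0.17  1.94 -0.01  1.03 -1.48]
turn 0.0007
```

```bash
python3 -m jog '[{"dx":1.8,"dy":2,"dz":1,"turn":0,"grip":1},{"dx":1.8,"dy":4,"dz":1,"turn":0,"grip":1},{"dx":1.8,"dy":4,"dz":1,"turn":0,"grip":1}]' 60; python3 d.py; python3 bs.py
```

```text
time: 13.22
ee_pos: [512.8, 156.1, 81.2]
tool_rot: [0.498, -0.502, -0.499, 0.502]
ft_force: [0.7, -0.5, -1.3]
gripper_width: 0.75
t 13.22 p [512.8 156.1  81.2] yaw 90.05 down [ 0.001 -0.006 -1.   ] F [ 0.7 -0.5 -1.3] w 0.75 j [ 0.09  0.17  1.94 -0.01  1.03 -1.48]
tcp [512.8 156.1  81.2]
scene base 42 [521.7 158.6  38. ] 0.8
scene held 638 [5.13170e+02 1.56282e+02 7.77470e+01 3.00000e-03 5.10000e-02] 0.61
top base 24 [511.3 157.5  35.9] 0.37
```

```bash
python3 -m jog '[{"dx":0,"dy":2,"dz":0,"turn":0,"grip":1},{"dx":0,"dy":4,"dz":0,"turn":0,"grip":1},{"dx":0,"dy":4,"dz":0,"turn":0,"grip":1}]' 60;  python3 -m jog '[{"dx":0,"dy":2,"dz":0,"turn":0,"grip":1},{"dx":0,"dy":4,"dz":0,"turn":0,"grip":1},{"dx":0,"dy":4,"dz":0,"turn":0,"grip":1}]' 60
```

```text
time: 13.7
ee_pos: [513.3, 155.9, 77.5]
tool_rot: [-0.498, 0.502, 0.499, -0.501]
ft_force: [-0.5, -0.8, -0.3]
gripper_width: 0.751
time: 14.08
ee_pos: [514.7, 156.0, 75.0]
tool_rot: [-0.497, 0.503, 0.5, -0.501]
ft_force: [-0.4, -0.2, 5.5]
gripper_width: 0.743
```

```bash
python3 -m jog '[{"dx":0,"dy":2,"dz":0.8,"turn":0,"grip":1},{"dx":0,"dy":4,"dz":0.8,"turn":0,"grip":1},{"dx":0,"dy":4,"dz":0.8,"turn":0,"grip":1}]' 60;  python3 -m jog '[{"dx":0,"dy":2,"dz":0,"turn":0,"grip":1},{"dx":0,"dy":4,"dz":0,"turn":0,"grip":1},{"dx":0,"dy":4,"dz":0,"turn":0,"grip":1}]' 60
```

```text
time: 14.45
ee_pos: [515.1, 156.0, 71.9]
tool_rot: [-0.496, 0.503, 0.501, -0.5]
ft_force: [2.5, -1.6, 2.9]
gripper_width: 0.75
time: 14.82
ee_pos: [515.5, 155.9, 67.9]
tool_rot: [-0.496, 0.503, 0.501, -0.5]
ft_force: [2.4, -0.3, 0.7]
gripper_width: 0.75
```

```bash
python3 bs.py
python3 - <<'E'
from h import *
a=snap('scene','s6.png')['image']
x=cv2.resize(a[170:260,350:470],None,fx=6,fy=6,interpolation=cv2.INTER_CUBIC)[:,:,::-1];cv2.imwrite('pics/s6a.png',x)
E
```

```text
tcp [515.5 155.9  67.9]
scene base 150 [521.1 157.5  38.1] 1.13
scene held 499 [ 5.15949e+02  1.56935e+02  6.49660e+01 -2.00000e-03  2.40000e-02] 0.56
top base 18 [514.4 154.2  35.3] 0.27
```

View pics/s6a.png

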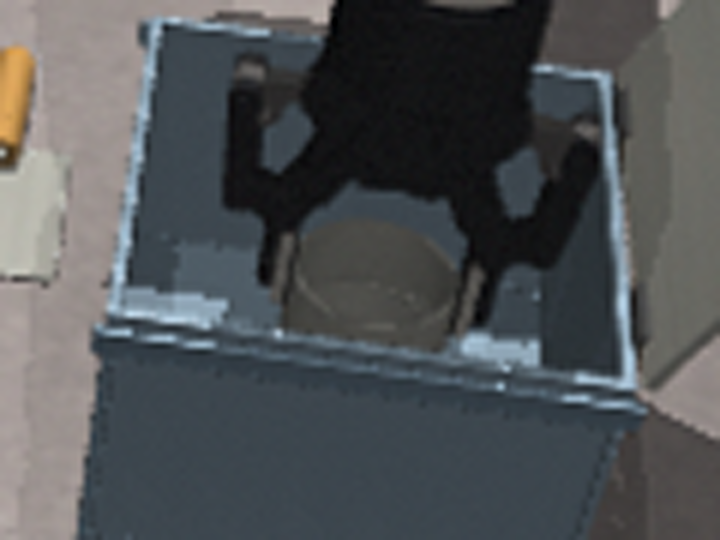

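The upright pot is inside the box and going into the base, mid about 65 (home is 62.5). Pushing the last millimetres.

```bash
python3 -m jog '[{"dx":0,"dy":1,"dz":0,"turn":0,"grip":1},{"dx":0,"dy":2,"dz":0,"turn":0,"grip":1},{"dx":0,"dy":2,"dz":0,"turn":0,"grip":1}]' 60;  python3 -m jog '[{"dx":0,"dy":1,"dz":0,"turn":0,"grip":1},{"dx":0,"dy":2,"dz":0,"turn":0,"grip":1},{"dx":0,"dy":2,"dz":0,"turn":0,"grip":1}]' 60
```

```text
time: 15.35
ee_pos: [515.3, 156.1, 66.5]
tool_rot: [-0.496, 0.503, 0.501, -0.5]
ft_force: [-2.5, -0.1, 7.5]
gripper_width: 0.743
time: 15.72
ee_pos: [515.7, 156.1, 66.4]
tool_rot: [-0.496, 0.503, 0.5, -0.5]
ft_force: [-5.6, -0.9, 15.3]
gripper_width: 0.746
```

A hard stop at TCP z 66.4, exactly as predicted for home. Releasing and rising.

```bash
python3 -m jog '[{"dx":0,"dy":-1,"dz":0,"turn":0,"grip":-1},{"dx":0,"dy":-1,"dz":0,"turn":0,"grip":-1},{"dx":0,"dy":-10,"dz":0,"turn":0,"grip":-1},{"dx":0,"dy":-40,"dz":0,"turn":0,"grip":-1},{"dx":0,"dy":-90,"dz":0,"turn":0,"grip":-1},{"dx":-20,"dy":-125,"dz":0,"turn":0,"grip":-1},{"dx":-80,"dy":-125,"dz":0,"turn":0,"grip":-1},{"dx":-140,"dy":-125,"dz":5,"turn":0,"grip":-1},{"dx":-200,"dy":-125,"dz":10,"turn":0,"grip":-1},{"dx":-260,"dy":-125,"dz":15,"turn":0,"grip":-1}]' 25; python3 d.py 90 489,-330,130 489,-330,61.5
cat > st.py <<'E'
from h import *
import sys
c0=[float(v) for v in sys.argv[1].split(',')]
for n in('scene','top'):
    c=snap(n);w=cloud(c).reshape(-1,3);w=w[~np.isnan(w).any(1)]
    P=near(w,c0,46);P=P[P[:,2]>c0[2]-15]
    for x0 in([0,0],):
        x,e=fitpot(P,(*c0,0,0));print(n,len(P),x.round(3),e.round(2))
    x,e=fitpot(P,c0,fixaxis=np.array([0,0,1.]));print('   upright',x.round(1),e.round(2))
E
python3 st.py 515,157,62.5
python3 - <<'E'
from h import *
a=snap('scene','s7.png')['image']
x=cv2.resize(a[170:260,350:470],None,fx=6,fy=6,interpolation=cv2.INTER_CUBIC)[:,:,::-1];cv2.imwrite('pics/s7a.png',x)
E
```

```text
time: 16.98
ee_pos: [499.7, -104.9, 193.5]
tool_rot: [-0.496, 0.503, 0.501, -0.5]
ft_force: [0.9, 0.3, -0.7]
gripper_width: 1.002
t 16.98 p [ 499.7 -104.9  193.5] yaw 90.07 down [ 0.008 -0.006 -1.   ] F [ 0.9  0.3 -0.7] w 1.002 j [-0.43 -0.05  1.95 -0.    1.23 -2.  ]
turn 0.0012
489,-330,130 -> [-224.7   64.8   11.4] 234.0
489,-330,61.5 -> [-224.3  133.3   12. ] 261.0
scene 500 [ 5.1605e+02  1.5769e+02  6.4410e+01 -2.5000e-02 -7.0000e-03] 0.58
   upright [515.8 157.5  63.9] 0.59
top 324 [ 5.14205e+02  1.57592e+02  6.58570e+01 -2.70000e-02 -2.00000e-02] 0.57
   upright [513.9 157.3  65.6] 0.6
```

View pics/s7a.png

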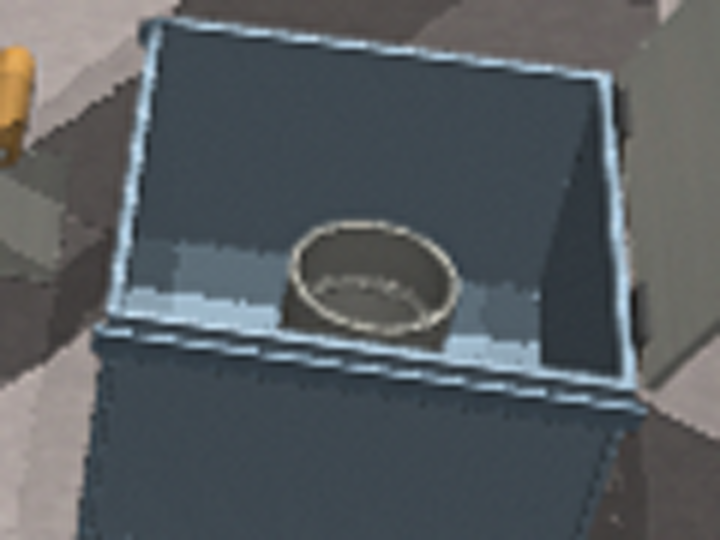

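The first pot is seated: both cameras put it about 30 mm above where the base was. Now the second pot, same approach.

```bash
python3 -m jog '[{"dx":-225.3,"dy":60,"dz":11.5,"turn":0.001,"grip":-1},{"dx":-225.3,"dy":60,"dz":11.5,"turn":0.001,"grip":-1},{"dx":-225.3,"dy":60,"dz":11.5,"turn":0.001,"grip":-1},{"dx":-225.3,"dy":60,"dz":11.5,"turn":0.001,"grip":-1},{"dx":-225.3,"dy":60,"dz":11.5,"turn":0.001,"grip":-1},{"dx":-225.3,"dy":95,"dz":11.5,"turn":0.001,"grip":-1},{"dx":-225.3,"dy":120,"dz":12,"turn":0.001,"grip":-1},{"dx":-225.3,"dy":133,"dz":12,"turn":0.001,"grip":-1},{"dx":-225.3,"dy":133,"dz":12,"turn":0.001,"grip":-1}]' 25; python3 d.py 90 489,-330.3,61.3
```

```text
time: 18.25
ee_pos: [488.0, -330.2, 61.2]
tool_rot: [-0.498, 0.504, 0.499, -0.499]
ft_force: [-0.5, -0.2, 0.2]
gripper_width: 1.002
t 18.25 p [ 488.  -330.2   61.2] yaw 89.81 down [ 0.006 -0.005 -1.   ] F [-0.5 -0.2  0.2] w 1.002 j [-0.79  0.31  1.82  0.    1.   -2.36]
turn -0.0034
489,-330.3,61.3 -> [-0.1 -0.1 -1. ] 1.0
```

Close and lift, then carry to the same bench spot. The previous lift confirmed the path.

```bash
python3 -m jog '[{"dx":0,"dy":0,"dz":-1,"turn":-0.003,"grip":1},{"dx":0,"dy":0,"dz":-1,"turn":-0.003,"grip":1},{"dx":0,"dy":0,"dz":-1,"turn":-0.003,"grip":1},{"dx":0,"dy":0,"dz":-1,"turn":-0.003,"grip":1},{"dx":0,"dy":0,"dz":-1,"turn":-0.003,"grip":1},{"dx":0,"dy":-8,"dz":-1,"turn":-0.003,"grip":1},{"dx":0,"dy":-20,"dz":-1,"turn":-0.003,"grip":1},{"dx":0,"dy":-45,"dz":-1,"turn":-0.003,"grip":1},{"dx":0,"dy":-80,"dz":-1,"turn":-0.003,"grip":1},{"dx":0,"dy":-100,"dz":-1,"turn":-0.003,"grip":1},{"dx":0,"dy":-100,"dz":-1,"turn":-0.003,"grip":1}]' 25; python3 d.py 90 500,-51,70 500,-51,38; sed -i 's/for th0 in(-.3,0,.3)/for th0 in(0,.3,.6)/' pm.py; python3 pm.py 12 7
```

```text
time: 19.62
ee_pos: [489.1, -330.2, 163.0]
tool_rot: [-0.496, 0.504, 0.5, -0.5]
ft_force: [0.0, 0.0, -2.1]
gripper_width: 0.759
t 19.62 p [ 489.1 -330.2  163. ] yaw 89.99 down [ 0.009 -0.007 -1.   ] F [ 0.   0.  -2.1] w 0.759 j [-0.79  0.17  1.78  0.    1.18 -2.36]
turn -0.0002
500,-51,70 -> [279.9  91.  -10.1] 294.0
500,-51,38 -> [280.1 123.   -9.8] 306.0
504 mid [ 497.7 -328.7  166.2] rel tcp [8.6 1.5 3.2] tilt 0.657 cost 346.7 med 0.76
504 mid [ 497.7 -328.7  166.2] rel tcp [8.6 1.6 3.2] tilt 0.658 cost 346.7 med 0.75
504 mid [ 497.6 -328.7  166.3] rel tcp [8.5 1.5 3.3] tilt 0.654 cost 346.7 med 0.76
```

```bash
python3 -m jog '[{"dx":35,"dy":0,"dz":-3,"turn":0,"grip":1},{"dx":90,"dy":0,"dz":-6,"turn":0,"grip":1},{"dx":145,"dy":0,"dz":-10,"turn":0,"grip":1},{"dx":200,"dy":10,"dz":-10,"turn":0,"grip":1},{"dx":245,"dy":40,"dz":-10,"turn":0,"grip":1},{"dx":272,"dy":75,"dz":-10,"turn":0,"grip":1},{"dx":280,"dy":105,"dz":-10,"turn":0,"grip":1},{"dx":280,"dy":120,"dz":-10,"turn":0,"grip":1},{"dx":280,"dy":127,"dz":-10,"turn":0,"grip":1},{"dx":280,"dy":129,"dz":-10,"turn":0,"grip":1},{"dx":280,"dy":129,"dz":-10,"turn":0,"grip":1}]' 25; python3 -m jog '[{"dx":0,"dy":2,"dz":0,"turn":0,"grip":1},{"dx":0,"dy":3,"dz":0,"turn":0,"grip":1}]' 25
```

```text
time: 21.05
ee_pos: [500.2, -50.9, 31.8]
tool_rot: [-0.497, 0.504, 0.5, -0.499]
ft_force: [-0.5, 0.0, -1.1]
gripper_width: 0.757
time: 21.3
ee_pos: [501.3, -51.1, 30.9]
tool_rot: [-0.496, 0.504, 0.501, -0.499]
ft_force: [-7.2, 3.6, 17.3]
gripper_width: 0.759
```

```bash
python3 -m jog '[{"dx":0,"dy":1,"dz":-3,"turn":0,"grip":1},{"dx":0,"dy":0.8,"dz":-6,"turn":0,"grip":1},{"dx":0,"dy":0.6,"dz":-9,"turn":0,"grip":1},{"dx":0,"dy":0.8,"dz":-12,"turn":0,"grip":1},{"dx":0,"dy":1,"dz":-15,"turn":0,"grip":1},{"dx":0,"dy":1.3,"dz":-18,"turn":0,"grip":1},{"dx":0,"dy":1.6,"dz":-21,"turn":0,"grip":1},{"dx":0,"dy":1.6,"dz":-21,"turn":0,"grip":1}]' 20; python3 pm.py 12 2
```

```text
time: 22.3
ee_pos: [522.9, -51.6, 30.6]
tool_rot: [-0.496, 0.504, 0.501, -0.499]
ft_force: [-3.2, 1.1, 7.2]
gripper_width: 0.76
607 mid [526.1 -49.6  33. ] rel tcp [3.2 2.  2.3] tilt 0.408 cost 315.7 med 0.7
607 mid [526.1 -49.7  33.1] rel tcp [3.2 1.9 2.5] tilt 0.41 cost 315.7 med 0.7
607 mid [526.  -49.6  33.3] rel tcp [3.2 2.  2.6] tilt 0.409 cost 315.9 med 0.72
```

```bash
python3 -m jog '[{"dx":0,"dy":1.8,"dz":-3,"turn":0,"grip":1},{"dx":0,"dy":2.2,"dz":-6,"turn":0,"grip":1},{"dx":0,"dy":2.7,"dz":-10,"turn":0,"grip":1},{"dx":0,"dy":3.5,"dz":-14,"turn":0,"grip":1},{"dx":0,"dy":4.5,"dz":-17,"turn":0,"grip":1},{"dx":0,"dy":5.5,"dz":-20,"turn":0,"grip":1},{"dx":0,"dy":6.5,"dz":-22,"turn":0,"grip":1},{"dx":0,"dy":7.5,"dz":-24,"turn":0,"grip":1},{"dx":0,"dy":7.5,"dz":-24,"turn":0,"grip":1}]' 20; python3 pm.py 12 -5
```

```text
time: 23.48
ee_pos: [547.3, -51.8, 23.4]
tool_rot: [-0.496, 0.505, 0.501, -0.499]
ft_force: [-2.7, -0.5, 4.5]
gripper_width: 0.761
553 mid [541.4 -50.9  28.2] rel tcp [-5.9  1.   4.7] tilt -0.004 cost 225.8 med 0.64
553 mid [541.3 -49.   28.1] rel tcp [-6.   2.8  4.6] tilt 0.014 cost 230.1 med 0.68
553 mid [540.5 -49.8  28.2] rel tcp [-6.8  2.   4.8] tilt -0.014 cost 225.0 med 0.65
```

Upright again. Release, centre and re-grip high, as before.

```bash
python3 -m jog '[{"dx":0,"dy":-1,"dz":0,"turn":0,"grip":-1},{"dx":0,"dy":-1,"dz":0,"turn":0,"grip":-1},{"dx":0,"dy":-8,"dz":4,"turn":0,"grip":-1},{"dx":0,"dy":-8,"dz":6.3,"turn":0,"grip":-1},{"dx":0,"dy":-8,"dz":6.3,"turn":0,"grip":1},{"dx":0,"dy":-8,"dz":6.3,"turn":0,"grip":1},{"dx":0,"dy":-8,"dz":6.3,"turn":0,"grip":1},{"dx":0,"dy":-8,"dz":6.3,"turn":0,"grip":1}]' 60; python3 d.py 90; python3 pm.py 12 0
```

```text
time: 24.52
ee_pos: [541.4, -52.0, 31.9]
tool_rot: [-0.496, 0.505, 0.501, -0.498]
ft_force: [-0.6, -0.2, 5.5]
gripper_width: 0.746
t 24.52 p [541.4 -52.   31.9] yaw 89.93 down [ 0.012 -0.007 -1.   ] F [-0.6 -0.2  5.5] w 0.746 j [-0.3   0.27  1.94 -0.    0.92 -1.87]
turn -0.0013
579 mid [542.2 -49.9  29.4] rel tcp [ 0.8  2.  -2.5] tilt 0.003 cost 291.5 med 0.61
579 mid [542.1 -49.5  29.4] rel tcp [ 0.7  2.4 -2.5] tilt -0.0 cost 290.0 med 0.66
579 mid [542.1 -49.5  29.4] rel tcp [ 0.7  2.4 -2.5] tilt 0.0 cost 290.0 med 0.66
```

```bash
python3 d.py 90 541,-52,172 530,30,177 515.4,156,177 515.4,156,125
```

```text
t 24.57 p [541.4 -52.   31.9] yaw 89.93 down [ 0.012 -0.007 -1.   ] F [ 0.  -0.6  5.8] w 0.749 j [-0.3   0.27  1.94 -0.    0.92 -1.87]
turn -0.0012
541,-52,172 -> [  -1.  -140.    -1.2] 140.0
530,30,177 -> [  81.  -145.7    9.8] 167.0
515.4,156,177 -> [ 206.9 -146.8   24.5] 255.0
515.4,156,125 -> [207.3 -94.8  25.1] 229.0
```

```bash
python3 -m jog '[{"dx":0,"dy":-15,"dz":0,"turn":-0.001,"grip":1},{"dx":0,"dy":-50,"dz":0,"turn":-0.001,"grip":1},{"dx":-1,"dy":-100,"dz":-1,"turn":-0.001,"grip":1},{"dx":20,"dy":-140,"dz":3,"turn":-0.001,"grip":1},{"dx":65,"dy":-146,"dz":8,"turn":-0.001,"grip":1},{"dx":110,"dy":-146,"dz":14,"turn":-0.001,"grip":1},{"dx":155,"dy":-146,"dz":20,"turn":-0.001,"grip":1},{"dx":190,"dy":-146,"dz":24,"turn":-0.001,"grip":1},{"dx":207,"dy":-140,"dz":24.6,"turn":-0.001,"grip":1},{"dx":207,"dy":-120,"dz":24.8,"turn":-0.001,"grip":1},{"dx":207,"dy":-101,"dz":25,"turn":-0.001,"grip":1},{"dx":207,"dy":-101,"dz":25,"turn":-0.001,"grip":1}]' 60; sed -i 's/near(w,(512,156.5,32),46)/near(w,(515,156.5,62),46)/;s/(P\[:,2\]>14)&(P\[:,2\]<66)/(P[:,2]>50)\&(P[:,2]<96)/;s/(512,156,32.5)/(515,156,62.5)/' bs.py; python3 bs.py; python3 d.py 90 515.4,156,117
```

```text
time: 26.08
ee_pos: [513.9, 155.1, 128.8]
tool_rot: [-0.497, 0.504, 0.5, -0.5]
ft_force: [-0.6, 0.1, -2.1]
gripper_width: 0.752
tcp [513.9 155.1 128.8]
scene base 282 [515.8 157.4  64.3] 0.62
scene held 782 [5.14500e+02 1.56087e+02 1.24570e+02 2.10000e-02 1.60000e-02] 0.61
top base 44 [513.1 155.4  64.3] 0.88
t 26.18 p [515.6 155.3 131.1] yaw 89.94 down [ 0.012 -0.007 -1.   ] F [-0.2  0.3 -1.6] w 0.75 j [ 0.09  0.1   1.92 -0.01  1.11 -1.48]
turn -0.0011
515.4,156,117 -> [ 0.8 14.1  0.4] 14.0
```

```bash
python3 -m jog '[{"dx":0.9,"dy":7,"dz":0.3,"turn":-0.001,"grip":1},{"dx":0.9,"dy":14,"dz":0.4,"turn":-0.001,"grip":1},{"dx":0.9,"dy":17,"dz":0.4,"turn":-0.001,"grip":1},{"dx":0.9,"dy":20,"dz":0.4,"turn":-0.001,"grip":1},{"dx":0.9,"dy":20,"dz":0.4,"turn":-0.001,"grip":1}]' 60; python3 d.py 90 515.4,156.2,107
```

```text
time: 26.8
ee_pos: [515.4, 156.0, 111.0]
tool_rot: [-0.495, 0.505, 0.501, -0.499]
ft_force: [-0.8, -1.2, -2.2]
gripper_width: 0.745
t 26.8 p [515.4 156.  111. ] yaw 90.0 down [ 0.011 -0.007 -1.   ] F [-0.8 -1.2 -2.2] w 0.745 j [ 0.09  0.13  1.93 -0.01  1.07 -1.48]
turn 0.0
515.4,156.2,107 -> [0.3 4.  0. ] 4.0
```

```bash
python3 -m jog '[{"dx":0.2,"dy":2,"dz":0,"turn":0,"grip":1},{"dx":0.2,"dy":4,"dz":0,"turn":0,"grip":1},{"dx":0.2,"dy":5,"dz":0,"turn":0,"grip":1}]' 60;  python3 -m jog '[{"dx":0,"dy":2,"dz":0,"turn":0,"grip":1},{"dx":0,"dy":4,"dz":0,"turn":0,"grip":1},{"dx":0,"dy":4,"dz":0,"turn":0,"grip":1}]' 60;python3 -m jog '[{"dx":0,"dy":2,"dz":0,"turn":0,"grip":1},{"dx":0,"dy":4,"dz":0,"turn":0,"grip":1},{"dx":0,"dy":4,"dz":0,"turn":0,"grip":1}]' 60
```

```text
time: 27.18
ee_pos: [516.6, 156.1, 107.4]
tool_rot: [-0.495, 0.505, 0.502, -0.498]
ft_force: [-1.4, -0.8, 8.3]
gripper_width: 0.751
time: 27.55
ee_pos: [518.1, 156.3, 105.5]
tool_rot: [-0.494, 0.506, 0.502, -0.498]
ft_force: [-1.7, -0.6, 7.7]
gripper_width: 0.747
time: 27.92
ee_pos: [518.8, 156.5, 102.4]
tool_rot: [-0.494, 0.506, 0.503, -0.497]
ft_force: [-1.1, -0.5, 4.9]
gripper_width: 0.743
```

```bash
python3 -m jog '[{"dx":0,"dy":1.5,"dz":2,"turn":0,"grip":1},{"dx":0,"dy":3,"dz":3.5,"turn":0,"grip":1},{"dx":0,"dy":3,"dz":3.5,"turn":0,"grip":1}]' 60; python3 d.py 90;python3 bs.py
```

```text
time: 28.3
ee_pos: [516.9, 156.4, 100.5]
tool_rot: [-0.493, 0.507, 0.504, -0.496]
ft_force: [2.3, -1.4, 4.4]
gripper_width: 0.747
t 28.3 p [516.9 156.4 100.5] yaw 90.01 down [ 0.022 -0.007 -1.   ] F [ 2.3 -1.4  4.4] w 0.747 j [ 0.09  0.14  1.94 -0.01  1.04 -1.48]
turn 0.0002
tcp [516.9 156.4 100.5]
scene base 249 [520.  158.1  67.8] 2.05
scene held 785 [ 5.19902e+02  1.56057e+02  9.54810e+01 -9.30000e-02  8.40000e-02] 0.77
top base 32 [514.8 155.4  61.5] 0.93
```

Run:
```python
from h import *
a=snap('scene','s8.png')['image']
x=cv2.resize(a[170:250,360:460],None,fx=7,fy=7,interpolation=cv2.INTER_CUBIC)[:,:,::-1];cv2.imwrite('pics/s8a.png',x)
```

```text
(no output)
```

View pics/s8a.png

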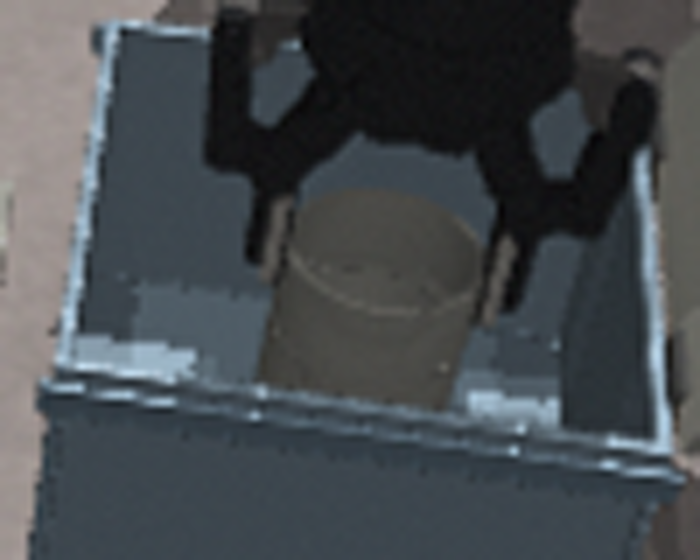

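The pot appears concentric with the one below, about 3-4 mm short of home. Continuing.

```bash
python3 -m jog '[{"dx":0,"dy":1.5,"dz":1,"turn":0,"grip":1},{"dx":0,"dy":3,"dz":1.5,"turn":0,"grip":1},{"dx":0,"dy":3,"dz":1.5,"turn":0,"grip":1}]' 60; python3 -m jog '[{"dx":0,"dy":1,"dz":0.5,"turn":0,"grip":1},{"dx":0,"dy":2,"dz":0.5,"turn":0,"grip":1},{"dx":0,"dy":2,"dz":0.5,"turn":0,"grip":1}]' 60
```

```text
time: 28.82
ee_pos: [516.0, 156.3, 97.8]
tool_rot: [-0.492, 0.507, 0.504, -0.496]
ft_force: [2.1, -1.2, 4.2]
gripper_width: 0.747
time: 29.2
ee_pos: [516.3, 156.4, 96.9]
tool_rot: [-0.492, 0.508, 0.505, -0.495]
ft_force: [-0.9, -1.2, 9.1]
gripper_width: 0.749
```

```bash
python3 -m jog '[{"dx":0,"dy":1,"dz":0.5,"turn":0,"grip":1},{"dx":0,"dy":2,"dz":0.5,"turn":0,"grip":1},{"dx":0,"dy":2.5,"dz":0.5,"turn":0,"grip":1}]' 60
```

```text
time: 29.58
ee_pos: [516.8, 156.5, 96.8]
tool_rot: [-0.492, 0.508, 0.505, -0.495]
ft_force: [-4.1, -1.8, 19.3]
gripper_width: 0.747
```

Hard stop at 96.8 (predicted 96.9). Release, rise and check.

```bash
python3 -m jog '[{"dx":0,"dy":-1.5,"dz":0,"turn":0,"grip":-1},{"dx":0,"dy":-1.5,"dz":0,"turn":0,"grip":-1},{"dx":0,"dy":-10,"dz":0,"turn":0,"grip":-1},{"dx":0,"dy":-45,"dz":0,"turn":0,"grip":-1},{"dx":0,"dy":-100,"dz":0,"turn":0,"grip":-1},{"dx":0,"dy":-140,"dz":50,"turn":0,"grip":-1},{"dx":0,"dy":-150,"dz":110,"turn":0,"grip":-1},{"dx":0,"dy":-150,"dz":140,"turn":0,"grip":-1},{"dx":0,"dy":-150,"dz":140,"turn":0,"grip":-1}]' 25; python3 d.py; python3 st.py 515,157,92.5
python3 - <<'E'
from h import *
a=snap('scene','s9.png')['image']
x=cv2.resize(a[160:270,350:470],None,fx=5,fy=5,interpolation=cv2.INTER_CUBIC)[:,:,::-1];cv2.imwrite('pics/s9a.png',x)
snap('top','t9.png')
# bar
for n in('scene','top'):
    w=cloud(snap(n)).reshape(-1,3);w=w[~np.isnan(w).any(1)]
    q=w[(w[:,0]>400)&(w[:,0]<580)&(w[:,1]>300)&(w[:,1]<380)&(w[:,2]>329)&(w[:,2]<350)]
    A=np.polyfit(q[:,0],q[:,1],1);print(n,len(q),np.percentile(q,[1,50,99],0).round(1).tolist(),'slope',A.round(4), 'mid y@',np.polyval(A,486).round(1))
    # rim of box
    for ax_,lo,hi in((1,0,0),):
        r=w[(abs(w[:,0]-500)<70)&(abs(w[:,1]-55)<25)&(abs(w[:,2]-124)<2.5)];B=np.polyfit(r[:,0],r[:,1],1);print('  near rim y@500',np.polyval(B,500).round(1),'slope',B[0].round(3))
        r=w[(abs(w[:,0]-500)<70)&(abs(w[:,1]-248)<20)&(abs(w[:,2]-126)<6)];
        if len(r)>10: B=np.polyfit(r[:,0],r[:,1],1);print('  hinge rim',np.polyval(B,500).round(1),B[0].round(3),len(r))
E
```

```text
time: 30.7
ee_pos: [371.6, 157.7, 243.2]
tool_rot: [-0.491, 0.508, 0.505, -0.495]
ft_force: [0.3, -0.5, -0.4]
gripper_width: 1.003
t 30.7 p [371.6 157.7 243.2] yaw 90.06 down [ 0.027 -0.006 -1.   ] F [ 0.3 -0.5 -0.4] w 1.003 j [ 0.12 -0.41  2.15 -0.01  1.38 -1.45]
scene 751 [ 5.19056e+02  1.58134e+02  9.15770e+01  2.00000e-03 -1.20000e-02] 0.7
   upright [519.1 158.   91.4] 0.7
top 343 [ 5.15916e+02  1.55404e+02  9.51260e+01 -1.80000e-02  2.60000e-02] 0.66
   upright [515.5 155.8  95.1] 0.69
scene 193 [[437.4, 336.0, 329.8], [496.4, 342.5, 336.4], [541.8, 350.9, 338.8]] slope [8.120000e-02 3.026002e+02] mid y@ 342.0
  near rim y@500 57.6 slope 0.072
  hinge rim 245.2 0.073 210
top 253 [[432.9, 334.1, 329.6], [483.2, 342.8, 338.5], [538.1, 351.7, 342.8]] slope [7.93000e-02 3.04202e+02] mid y@ 342.7
  near rim y@500 57.3 slope 0.08
  hinge rim 244.4 0.077 171
```

View pics/s9a.png

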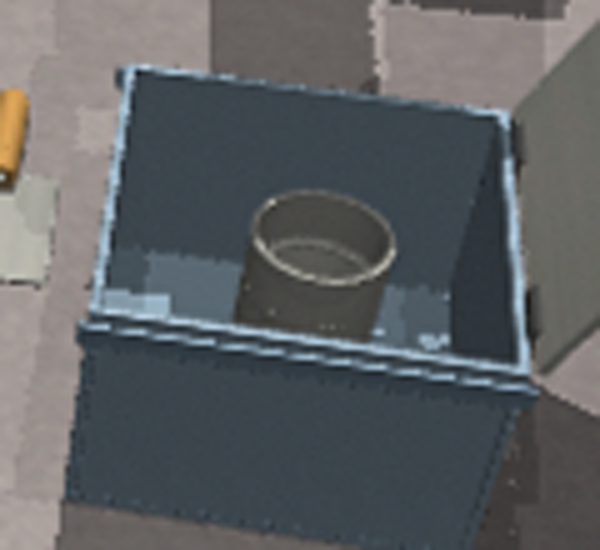

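View pics/t9.png

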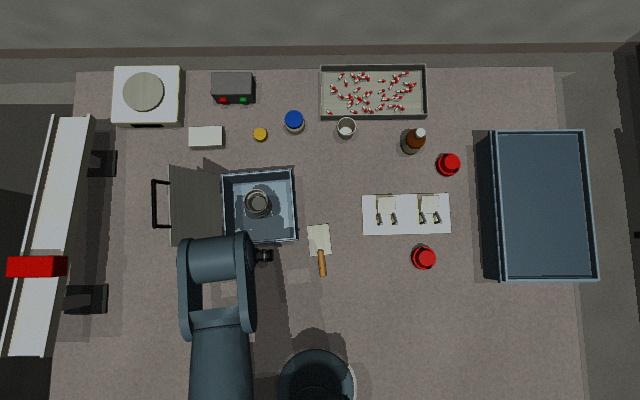

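The stack now stands two necks high in view. My fit mixes in points from the pot below, since both necks have the same radius. Refitting with only the top pot's neck and rim.

Run:
```python
from h import *
for n in('scene','top'):
    w=cloud(snap(n)).reshape(-1,3);w=w[~np.isnan(w).any(1)]
    P=near(w,(516,157,105),60)
    r=np.hypot(P[:,0]-516.5,P[:,1]-157)
    P=P[(r<42)]
    top=P[P[:,2]>100]
    def f(p):
        d=top-p[:3];ax=axis(p[3],p[4]);z=d@ax;rr=np.sqrt(np.maximum((d*d).sum(1)-z*z,0));return pdist(np.stack([rr,z],1))
    s=least_squares(f,[516,157,92.5,0,0],loss='soft_l1',f_scale=1.5);print(n,'top pot',len(top),s.x.round(3),np.median(f(s.x)).round(2))
    print('  max z pct',np.percentile(top[:,2],[90,95,98]).round(1))
    low=P[(P[:,2]<90)&(P[:,2]>66)&(np.hypot(P[:,0]-516.5,P[:,1]-157)>28)]
    g=lambda p:np.hypot(low[:,0]-p[0],low[:,1]-p[1])-33
    s2=least_squares(g,[515.5,157],loss='soft_l1');print('  low neck',len(low),s2.x.round(1),np.median(np.abs(g(s2.x))).round(2))
    hi=P[(P[:,2]<116)&(P[:,2]>96)]; hi=hi[np.abs(np.hypot(hi[:,0]-516.5,hi[:,1]-157)-33)<4]
    hi=hi[hi[:,0]>505] if n=='scene' else hi
    g=lambda p:np.hypot(hi[:,0]-p[0],hi[:,1]-p[1])-33
    s2=least_squares(g,[515.5,157],loss='soft_l1');print('  high neck',len(hi),s2.x.round(1),np.median(np.abs(g(s2.x))).round(2))
```

```text
scene top pot 407 [ 5.18906e+02  1.57338e+02  9.24840e+01 -8.00000e-03  1.50000e-02] 0.68
  max z pct [118.9 119.6 120.3]
  low neck 107 [515.9 157.6] 0.44
  high neck 201 [517.1 157.7] 0.68
top top pot 142 [ 5.17126e+02  1.57914e+02  9.72780e+01 -3.50000e-02  3.00000e-03] 0.44
  max z pct [122.9 123.6 124.1]
  low neck 35 [515.7 158. ] 0.25
  high neck 81 [515.9 155.9] 1.55
```

Top pot mid is at 92.5 (expected 92.5), tilt within about 0.035, and 1-3 mm off concentric with the pot below (limit 4.5). That is home. Now the lid: bar middle is about (487,341,338.5) and the hinge direction is yawed about 4.5°.

```bash
python3 d.py 94.5 420,200,370 487.5,341,395 487.5,341,330
```

```text
t 31.1 p [373.4 157.3 242.9] yaw 89.99 down [ 0.025 -0.007 -1.   ] F [-0.7  0.6 -0. ] w 1.002 j [ 0.12 -0.4   2.15 -0.01  1.38 -1.45]
turn -0.0787
420,200,370 -> [  41.8 -126.2  -49.8] 142.0
487.5,341,395 -> [ 182.7 -150.4 -117.9] 264.0
487.5,341,330 -> [ 183.1  -85.4 -116.3] 233.0
```

```bash
python3 -m jog '[{"dx":20,"dy":-62,"dz":-15,"turn":-0.079,"grip":-1},{"dx":42,"dy":-126,"dz":-50,"turn":-0.079,"grip":-1},{"dx":42,"dy":-140,"dz":-50,"turn":-0.079,"grip":-1},{"dx":90,"dy":-150,"dz":-75,"turn":-0.079,"grip":-1},{"dx":140,"dy":-150,"dz":-100,"turn":-0.079,"grip":-1},{"dx":183,"dy":-150,"dz":-118,"turn":-0.079,"grip":-1},{"dx":183,"dy":-150,"dz":-118,"turn":-0.079,"grip":-1},{"dx":183,"dy":-120,"dz":-117,"turn":-0.079,"grip":-1},{"dx":183,"dy":-90,"dz":-116,"turn":-0.079,"grip":-1},{"dx":183,"dy":-85,"dz":-116,"turn":-0.079,"grip":-1}]' 30; python3 d.py 94.5 487.5,341,319.5
python3 - <<'E'
from h import *
a=snap('scene','s10.png')['image']
x=cv2.resize(a[50:230,420:600],None,fx=3.2,fy=3.2,interpolation=cv2.INTER_CUBIC)[:,:,::-1];cv2.imwrite('pics/s10a.png',x)
E
```

```text
time: 32.35
ee_pos: [486.3, 339.7, 327.0]
tool_rot: [-0.473, 0.488, 0.522, -0.516]
ft_force: [-0.8, -0.1, 0.1]
gripper_width: 0.996
t 32.35 p [486.3 339.7 327. ] yaw 94.47 down [ 0.021 -0.009 -1.   ] F [-0.8 -0.1  0.1] w 0.996 j [ 0.43  0.04  1.61 -0.02  1.47 -1.22]
turn -0.0004
487.5,341,319.5 -> [ 1.3  7.5 -1.1] 8.0
```

View pics/s10a.png

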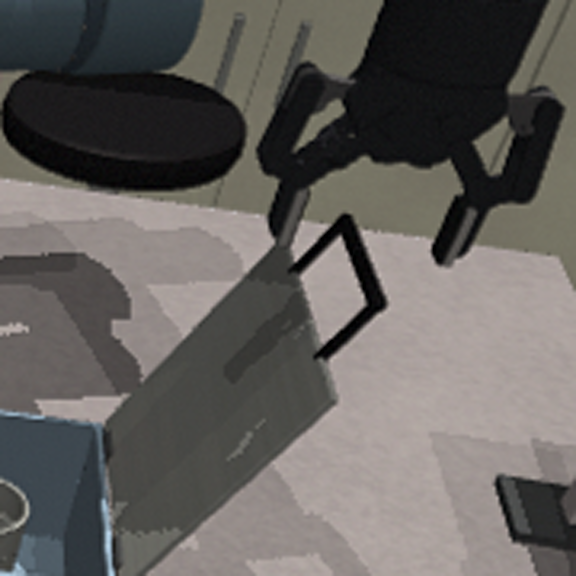

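The bar, at about (365,260) in the crop, lies between the open fingers. Descending and closing on it.

```bash
python3 -m jog '[{"dx":1.3,"dy":7.5,"dz":-1,"turn":0,"grip":-1},{"dx":1.3,"dy":7.5,"dz":-1,"turn":0,"grip":1},{"dx":1.3,"dy":7.5,"dz":-1,"turn":0,"grip":1},{"dx":1.3,"dy":7.5,"dz":-1,"turn":0,"grip":1},{"dx":1.3,"dy":7.5,"dz":-1,"turn":0,"grip":1},{"dx":1.3,"dy":7.5,"dz":-1,"turn":0,"grip":1},{"dx":1.3,"dy":7.5,"dz":-1,"turn":0,"grip":1},{"dx":1.3,"dy":7.5,"dz":-1,"turn":0,"grip":1},{"dx":1.3,"dy":7.5,"dz":-1,"turn":0,"grip":1}]' 40; python3 d.py 94.5
python3 - <<'E'
from h import *
a=snap('scene','s11.png')['image']
x=cv2.resize(a[50:230,420:600],None,fx=3.2,fy=3.2,interpolation=cv2.INTER_CUBIC)[:,:,::-1];cv2.imwrite('pics/s11a.png',x)
E
```

```text
time: 33.52
ee_pos: [487.9, 341.5, 320.9]
tool_rot: [-0.472, 0.488, 0.523, -0.516]
ft_force: [-0.9, 1.6, 2.7]
gripper_width: 0.096
t 33.52 p [487.9 341.5 320.9] yaw 94.48 down [ 0.023 -0.007 -1.   ] F [-0.9  1.6  2.7] w 0.096 j [ 0.43  0.05  1.61 -0.02  1.46 -1.22]
turn -0.0003
```

View pics/s11a.png

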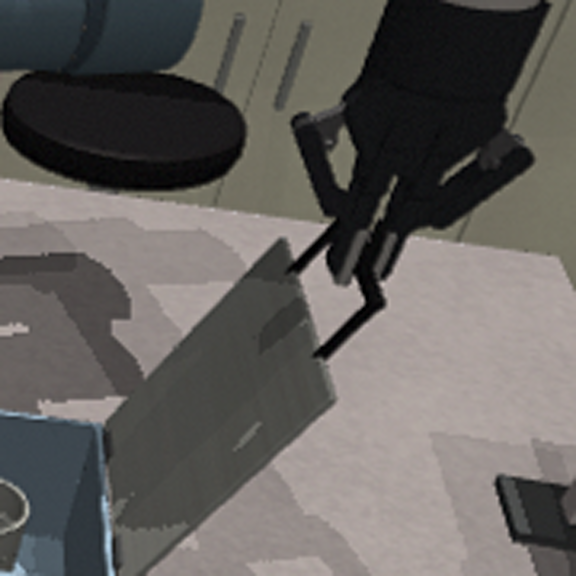

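The bar is gripped (8-10 mm opening). Computing the arc in tool axes.

```bash
cat > arc.py <<'E'
import numpy as np,sys
t0=float(sys.argv[1]);
for t in np.arange(t0-0.07,t0-0.07*12.5,-0.07):
    print(round(t,3),'dx',round(-232*(np.cos(t)-np.cos(t0)),1),'dy',round(-232*(np.sin(t)-np.sin(t0)),1))
E
python3 arc.py 2.0
```

```text
1.93 dx -15.0 dy -6.2
1.86 dx -30.4 dy -11.4
1.79 dx -46.1 dy -15.5
1.72 dx -62.1 dy -18.5
1.65 dx -78.2 dy -20.3
1.58 dx -94.4 dy -21.0
1.51 dx -110.6 dy -20.6
1.44 dx -126.8 dy -19.1
1.37 dx -142.8 dy -16.4
1.3 dx -158.6 dy -12.6
1.23 dx -174.1 dy -7.7
1.16 dx -189.2 dy -1.7
```

```bash
python3 -m jog '[{"dx":-7,"dy":-3,"dz":0,"turn":0,"grip":1},{"dx":-15,"dy":-6,"dz":0,"turn":0,"grip":1},{"dx":-30,"dy":-11.5,"dz":0,"turn":0,"grip":1},{"dx":-46,"dy":-15.5,"dz":0,"turn":0,"grip":1},{"dx":-62,"dy":-18.5,"dz":0,"turn":0,"grip":1},{"dx":-78,"dy":-20.5,"dz":0,"turn":0,"grip":1},{"dx":-94,"dy":-21,"dz":0,"turn":0,"grip":1},{"dx":-94,"dy":-21,"dz":0,"turn":0,"grip":1}]' 40; python3 d.py 94.5
python3 - <<'E'
from h import *
p=np.array(arm.get_obs()['ee_pos']);h=np.array([494.7,244.7]);n=np.array([-.078,.997])
u=(p[:2]-h)@n; z=p[2]+19-127.5; print('theta',np.arctan2(z,-u).round(3),'R',np.hypot(z,u).round(1))
a=snap('scene','s12.png')['image']
x=cv2.resize(a[20:230,390:600],None,fx=2.8,fy=2.8,interpolation=cv2.INTER_CUBIC)[:,:,::-1];cv2.imwrite('pics/s12a.png',x)
E
```

```text
time: 34.58
ee_pos: [495.1, 246.5, 343.3]
tool_rot: [-0.472, 0.488, 0.522, -0.515]
ft_force: [0.6, 1.1, 6.4]
gripper_width: 0.096
t 34.58 p [495.1 246.5 343.3] yaw 94.38 down [ 0.024 -0.008 -1.   ] F [0.6 1.1 6.4] w 0.096 j [ 0.26 -0.07  1.69 -0.01  1.5  -1.38]
turn -0.0022
theta 1.578 R 234.8
```

View pics/s12a.png

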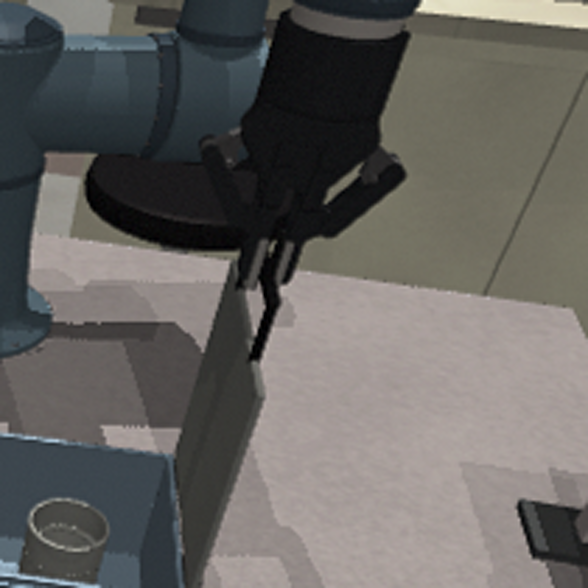

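The lid stands vertical and the bar is still gripped. Continuing the arc.

```bash
python3 arc.py 1.575
```

```text
1.505 dx -16.2 dy 0.5
1.435 dx -32.4 dy 2.1
1.365 dx -48.4 dy 4.9
1.295 dx -64.2 dy 8.8
1.225 dx -79.6 dy 13.7
1.155 dx -94.7 dy 19.8
1.085 dx -109.3 dy 26.8
1.015 dx -123.4 dy 34.9
0.945 dx -136.9 dy 44.0
0.875 dx -149.7 dy 53.9
0.805 dx -161.8 dy 64.8
0.735 dx -173.1 dy 76.4
```

```bash
python3 -m jog '[{"dx":-16,"dy":0.5,"dz":0,"turn":-0.002,"grip":1},{"dx":-32.5,"dy":2,"dz":0,"turn":-0.002,"grip":1},{"dx":-48.5,"dy":5,"dz":0,"turn":-0.002,"grip":1},{"dx":-64,"dy":9,"dz":0,"turn":-0.002,"grip":1},{"dx":-79.5,"dy":14,"dz":0,"turn":-0.002,"grip":1},{"dx":-94.5,"dy":20,"dz":0,"turn":-0.002,"grip":1},{"dx":-109.5,"dy":27,"dz":0,"turn":-0.002,"grip":1},{"dx":-123.5,"dy":35,"dz":0,"turn":-0.002,"grip":1},{"dx":-137,"dy":44,"dz":0,"turn":-0.002,"grip":1},{"dx":-149.5,"dy":54,"dz":0,"turn":-0.002,"grip":1},{"dx":-149.5,"dy":54,"dz":0,"turn":-0.002,"grip":1}]' 40; python3 d.py 94.5
python3 - <<'E'
from h import *
p=np.array(arm.get_obs()['ee_pos']);h=np.array([494.7,244.7]);n=np.array([-.078,.997])
u=(p[:2]-h)@n; z=p[2]+16.5-127.5; print('theta',np.arctan2(z,-u).round(3),'R',np.hypot(z,u).round(1),'along',((p[:2]-h)@[.997,.078]).round(1))
a=snap('scene','s13.png')['image']
x=cv2.resize(a[60:270,340:550],None,fx=2.8,fy=2.8,interpolation=cv2.INTER_CUBIC)[:,:,::-1];cv2.imwrite('pics/s13a.png',x)
E
```

```text
time: 36.0
ee_pos: [506.7, 95.8, 289.0]
tool_rot: [-0.473, 0.487, 0.521, -0.517]
ft_force: [-4.8, -2.7, 1.6]
gripper_width: 0.095
t 36.0 p [506.7  95.8 289. ] yaw 94.45 down [ 0.019 -0.009 -1.   ] F [-4.8 -2.7  1.6] w 0.095 j [-0.03 -0.13  1.84 -0.01  1.41 -1.68]
turn -0.0009
theta 0.873 R 232.4 along 0.4
```

View pics/s13a.png

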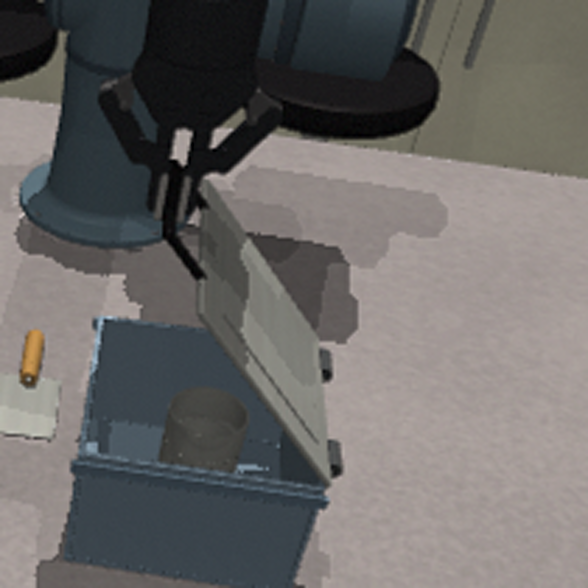

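```bash
python3 arc.py 0.873
```

```text
0.803 dx -12.1 dy 10.9
0.733 dx -23.3 dy 22.5
0.663 dx -33.8 dy 35.0
0.593 dx -43.3 dy 48.1
0.523 dx -51.9 dy 61.9
0.453 dx -59.5 dy 76.2
0.383 dx -66.1 dy 91.1
0.313 dx -71.7 dy 106.3
0.243 dx -76.1 dy 121.9
0.173 dx -79.5 dy 137.8
0.103 dx -81.7 dy 153.9
0.033 dx -82.8 dy 170.1
```

```bash
python3 -m jog '[{"dx":-12,"dy":11,"dz":0.5,"turn":0,"grip":1},{"dx":-23.5,"dy":22.5,"dz":1,"turn":0,"grip":1},{"dx":-34,"dy":35,"dz":1,"turn":0,"grip":1},{"dx":-43.5,"dy":48,"dz":1,"turn":0,"grip":1},{"dx":-52,"dy":62,"dz":1,"turn":0,"grip":1},{"dx":-59.5,"dy":76,"dz":1,"turn":0,"grip":1},{"dx":-66,"dy":91,"dz":1,"turn":0,"grip":1},{"dx":-71.5,"dy":106,"dz":1,"turn":0,"grip":1},{"dx":-76,"dy":122,"dz":1,"turn":0,"grip":1},{"dx":-79,"dy":135,"dz":1,"turn":0,"grip":1},{"dx":-79,"dy":135,"dz":1,"turn":0,"grip":1}]' 40; python3 d.py 94.5
python3 - <<'E'
from h import *
p=np.array(arm.get_obs()['ee_pos']);h=np.array([494.7,244.7]);n=np.array([-.078,.997])
u=(p[:2]-h)@n; z=p[2]+16.5-127.5; t=np.arctan2(z,-u);print('theta',t.round(3),'R',np.hypot(z,u).round(1),'along',((p[:2]-h)@[.997,.078]).round(1),'to shut dx',(-232-u).round(1),'dy',z.round(1))
E
```

```text
time: 37.42
ee_pos: [513.2, 15.9, 153.2]
tool_rot: [-0.474, 0.486, 0.52, -0.518]
ft_force: [-6.0, -1.6, -1.3]
gripper_width: 0.097
t 37.42 p [513.2  15.9 153.2] yaw 94.47 down [ 0.015 -0.009 -1.   ] F [-6.  -1.6 -1.3] w 0.097 j [-0.19  0.    1.98 -0.01  1.15 -1.83]
turn -0.0005
theta 0.182 R 233.4 along 0.6 to shut dx -2.4 dy 42.2
```

Angle is about 0.18. Easing down the rest slowly.

```bash
python3 -m jog '[{"dx":-0.5,"dy":6,"dz":1,"turn":0,"grip":1},{"dx":-1,"dy":13,"dz":1,"turn":0,"grip":1},{"dx":-1.5,"dy":20,"dz":1,"turn":0,"grip":1},{"dx":-2,"dy":26,"dz":1,"turn":0,"grip":1},{"dx":-2,"dy":32,"dz":1,"turn":0,"grip":1},{"dx":-2.5,"dy":36,"dz":1,"turn":0,"grip":1},{"dx":-2.5,"dy":39,"dz":1,"turn":0,"grip":1},{"dx":-2.5,"dy":41,"dz":1,"turn":0,"grip":1},{"dx":-2.5,"dy":42.5,"dz":1,"turn":0,"grip":1},{"dx":-2.5,"dy":42.5,"dz":1,"turn":0,"grip":1}]' 40; python3 d.py 94.5;  python3 - <<'E'
from h import *
a=snap('scene','s14.png')['image']
x=cv2.resize(a[130:290,330:520],None,fx=3.5,fy=3.5,interpolation=cv2.INTER_CUBIC)[:,:,::-1];cv2.imwrite('pics/s14a.png',x)
for n in('scene','top'):
    w=cloud(snap(n)).reshape(-1,3);w=w[~np.isnan(w).any(1)]
    h=np.array([494.7,244.7]);nn=np.array([-.078,.997]);e=np.array([.997,.078])
    u=(w[:,:2]-h)@nn;v=(w[:,:2]-h)@e
    q=(u<-15)&(u>-180)&(abs(v)<85)&(w[:,2]>105)&(w[:,2]<160);A=np.polyfit(u[q],w[q,2],1);print(n,q.sum(),'slope(theta)',(-A[0]).round(4),'z@mid',np.polyval(A,-95).round(1))
E
```

```text
time: 38.67
ee_pos: [513.5, 12.1, 111.3]
tool_rot: [-0.473, 0.487, 0.52, -0.518]
ft_force: [-2.5, -5.4, 1.2]
gripper_width: 0.098
t 38.67 p [513.5  12.1 111.3] yaw 94.49 down [ 0.016 -0.011 -1.   ] F [-2.5 -5.4  1.2] w 0.098 j [-0.19  0.06  2.   -0.01  1.06 -1.84]
turn -0.0003
scene 3284 slope(theta) -0.0104 z@mid 129.8
top 2500 slope(theta) -0.0081 z@mid 131.8
```

View pics/s14a.png

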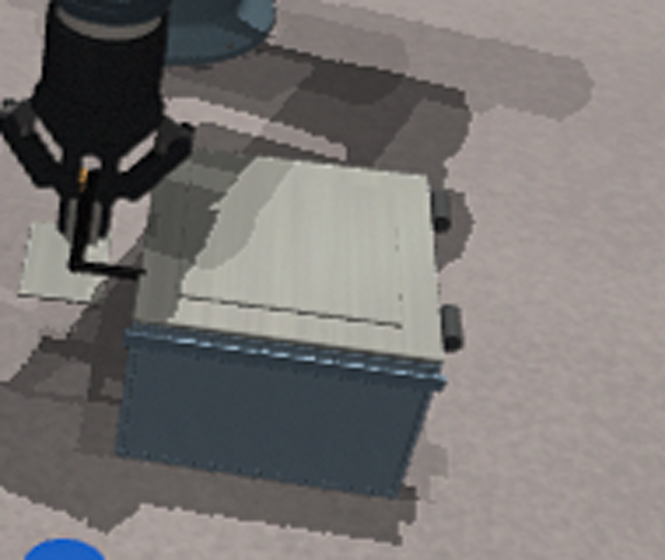

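The lid lies on the rim, with slope about zero in both cameras. A light extra push confirms it's on its seat.

```bash
python3 -m jog '[{"dx":0,"dy":1,"dz":0,"turn":0,"grip":1},{"dx":0,"dy":2,"dz":0,"turn":0,"grip":1},{"dx":0,"dy":2,"dz":0,"turn":0,"grip":1}]' 40; python3 -m jog '[{"dx":0,"dy":2,"dz":0,"turn":0,"grip":1},{"dx":0,"dy":2,"dz":0,"turn":0,"grip":1}]' 40
```

```text
time: 39.2
ee_pos: [513.6, 12.1, 109.7]
tool_rot: [-0.473, 0.487, 0.52, -0.518]
ft_force: [-4.8, -3.0, 2.1]
gripper_width: 0.096
time: 39.45
ee_pos: [513.6, 12.1, 108.3]
tool_rot: [-0.473, 0.487, 0.52, -0.519]
ft_force: [-5.2, -2.0, 5.3]
gripper_width: 0.097
```

```bash
python3 -m jog '[{"dx":0,"dy":2,"dz":0.5,"turn":0,"grip":1},{"dx":0,"dy":2,"dz":0.5,"turn":0,"grip":1}]' 40;  python3 - <<'E'
from h import *
for n in('scene','top'):
    w=cloud(snap(n)).reshape(-1,3);w=w[~np.isnan(w).any(1)]
    h=np.array([494.7,244.7]);nn=np.array([-.078,.997]);e=np.array([.997,.078])
    u=(w[:,:2]-h)@nn;v=(w[:,:2]-h)@e
    q=(u<-15)&(u>-180)&(abs(v)<85)&(w[:,2]>105)&(w[:,2]<160);A=np.polyfit(u[q],w[q,2],1);print(n,q.sum(),'slope(theta)',(-A[0]).round(4),'z@mid',np.polyval(A,-95).round(1))
E
```

```text
time: 39.7
ee_pos: [513.5, 12.1, 107.4]
tool_rot: [-0.473, 0.487, 0.52, -0.518]
ft_force: [-5.2, -1.1, 7.4]
gripper_width: 0.096
scene 3287 slope(theta) -0.0283 z@mid 128.2
top 2510 slope(theta) -0.0212 z@mid 130.3
```

```bash
python3 -m jog '[{"dx":0,"dy":2,"dz":0.5,"turn":0,"grip":1},{"dx":0,"dy":3,"dz":0.5,"turn":0,"grip":1}]' 40; python3 -m jog '[{"dx":0,"dy":1.5,"dz":0.5,"turn":0,"grip":1},{"dx":0,"dy":1.5,"dz":0.5,"turn":0,"grip":1}]' 40
cat > lid.py <<'E'
from h import *
for n in('scene','top'):
    w=cloud(snap(n)).reshape(-1,3);w=w[~np.isnan(w).any(1)]
    h=np.array([494.7,244.7]);nn=np.array([-.078,.997]);e=np.array([.997,.078])
    u=(w[:,:2]-h)@nn;v=(w[:,:2]-h)@e
    q=(u<-15)&(u>-180)&(abs(v)<85)&(w[:,2]>105)&(w[:,2]<160);A=np.polyfit(u[q],w[q,2],1);print(n,q.sum(),'slope(theta)',(-A[0]).round(4),'z@mid',np.polyval(A,-95).round(1))
E
python3 lid.py
```

```text
time: 40.05
ee_pos: [513.6, 12.1, 105.7]
tool_rot: [-0.473, 0.487, 0.52, -0.518]
ft_force: [-7.1, -1.2, 9.7]
gripper_width: 0.097
time: 40.3
ee_pos: [513.6, 12.1, 105.6]
tool_rot: [-0.473, 0.487, 0.521, -0.518]
ft_force: [-6.7, -2.2, 8.6]
gripper_width: 0.095
scene 3290 slope(theta) -0.0349 z@mid 127.5
top 2513 slope(theta) -0.0283 z@mid 129.7
```

```bash
python3 -m jog '[{"dx":0,"dy":3,"dz":1,"turn":0,"grip":1},{"dx":0,"dy":3,"dz":1,"turn":0,"grip":1},{"dx":0,"dy":3,"dz":1,"turn":0,"grip":1}]' 40; python3 lid.py
```

```text
time: 40.78
ee_pos: [513.6, 12.1, 104.7]
tool_rot: [-0.472, 0.487, 0.521, -0.518]
ft_force: [-7.0, -1.4, 10.2]
gripper_width: 0.098
scene 3294 slope(theta) -0.0388 z@mid 127.1
top 2514 slope(theta) -0.0309 z@mid 129.3
```

Run:
```python
from h import *
h=np.array([494.7,244.7]);nn=np.array([-.078,.997]);e=np.array([.997,.078])
for n in('scene','top'):
    w=np.load(n+'0.npz')['W'].reshape(-1,3);w=w[~np.isnan(w).any(1)]
    u=(w[:,:2]-h)@nn;v=(w[:,:2]-h)@e
    for lab,a in(('near',(u<-183)&(u>-189)),('far',(u<2)&(u>-5)),('sideR',(abs(v-92)<4)&(u<-15)&(u>-175)),('sideL',(abs(v+92)<4)&(u<-15)&(u>-175))):
        q=a&(abs(v)<96)&(abs(w[:,2]-124)<6)
        if q.sum()>20:print(n,lab,q.sum(),np.median(w[q,2]).round(1),'slope',np.polyfit(u[q],w[q,2],1)[0].round(4))
    q=(u<-20)&(u>-165)&(abs(v)<75)&(w[:,2]<12)&(w[:,2]>-5);A=np.polyfit(u[q],w[q,2],1);print('floor slope',A.round(4))
    q=(abs(w[:,0]-480)<60)&(abs(w[:,1]+60)<50)&(abs(w[:,2])<8);print('bench slope y',np.polyfit(w[q,1],w[q,2],1)[0].round(4),np.median(w[q,2]).round(1))
```

```text
scene near 101 122.6 slope -0.0695
scene far 190 123.0 slope 0.7896
scene sideR 205 121.9 slope 0.0007
scene sideL 151 121.7 slope 0.0
floor slope [-2.6000e-03  3.4517e+00]
bench slope y 0.0115 -1.1
top near 119 124.2 slope -0.1796
top far 169 124.5 slope 0.5092
top sideR 141 123.9 slope -0.0036
top sideL 111 124.5 slope -0.0008
floor slope [2.6000e-03 6.0643e+00]
bench slope y 0.0157 0.8
```

Calibrated against the box rim (slope 0 in the same cameras), the lid was already level at the first reading and I've been pressing slightly past its soft stop. I'll ease back up and open the jaws only partway, because the lid's edge is 42 mm off. Then retreat upward.

```bash
python3 -m jog '[{"dx":0,"dy":-2,"dz":0.5,"turn":0,"grip":1},{"dx":0,"dy":-4,"dz":0.5,"turn":0,"grip":1},{"dx":0,"dy":-5.5,"dz":0.5,"turn":0,"grip":1},{"dx":0,"dy":-5.5,"dz":0.5,"turn":0,"grip":1}]' 30; python3 lid.py;  python3 -m jog '[{"dx":0,"dy":0,"dz":0,"turn":0,"grip":0.5},{"dx":0,"dy":0,"dz":0,"turn":0,"grip":0.5},{"dx":0,"dy":0,"dz":0,"turn":0,"grip":0.5},{"dx":0,"dy":0,"dz":0,"turn":0,"grip":0.5}]' 30; python3 lid.py;python3 d.py
```

```text
time: 41.38
ee_pos: [513.6, 12.0, 110.6]
tool_rot: [-0.472, 0.488, 0.521, -0.518]
ft_force: [-2.5, -3.9, 2.2]
gripper_width: 0.096
scene 3287 slope(theta) -0.0134 z@mid 129.5
top 2518 slope(theta) -0.0079 z@mid 131.6
time: 41.98
ee_pos: [513.6, 12.1, 110.3]
tool_rot: [-0.472, 0.488, 0.521, -0.518]
ft_force: [-0.1, 0.6, 0.3]
gripper_width: 0.252
scene 3275 slope(theta) -0.0087 z@mid 130.0
top 2513 slope(theta) -0.0034 z@mid 132.2
t 42.08 p [513.6  12.1 110.4] yaw 94.55 down [ 0.02  -0.011 -1.   ] F [ 0.2  0.2 -0.2] w 0.248 j [-0.19  0.06  2.   -0.01  1.06 -1.84]
```

Released: the lid rests level by itself with the forces at zero. Lifting away.

```bash
python3 -m jog '[{"dx":0,"dy":-8,"dz":0,"turn":0,"grip":0.5},{"dx":0,"dy":-20,"dz":0,"turn":0,"grip":0.5},{"dx":0,"dy":-45,"dz":0,"turn":0,"grip":0.5},{"dx":0,"dy":-90,"dz":0,"turn":0,"grip":0.5},{"dx":0,"dy":-130,"dz":30,"turn":0,"grip":0.5},{"dx":-30,"dy":-140,"dz":80,"turn":0,"grip":0.5},{"dx":-60,"dy":-140,"dz":110,"turn":0,"grip":0.5},{"dx":-60,"dy":-140,"dz":110,"turn":0,"grip":0.5},{"dx":-60,"dy":-140,"dz":110,"turn":0,"grip":0.5}]' 30; python3 lid.py;python3 d.py
python3 - <<'E'
from h import *
snap('scene','s15.png');snap('top','t15.png')
E
```

```text
time: 43.2
ee_pos: [406.3, -54.8, 249.9]
tool_rot: [-0.471, 0.488, 0.521, -0.517]
ft_force: [0.4, 1.3, 0.2]
gripper_width: 0.251
scene 3298 slope(theta) -0.0093 z@mid 130.0
top 3887 slope(theta) -0.0099 z@mid 131.8
t 43.3 p [406.4 -54.4 249.3] yaw 94.61 down [ 0.02  -0.011 -1.   ] F [-0.7  0.1  1. ] w 0.25 j [-0.41 -0.4   2.13 -0.    1.39 -2.06]
```

View pics/s15.png

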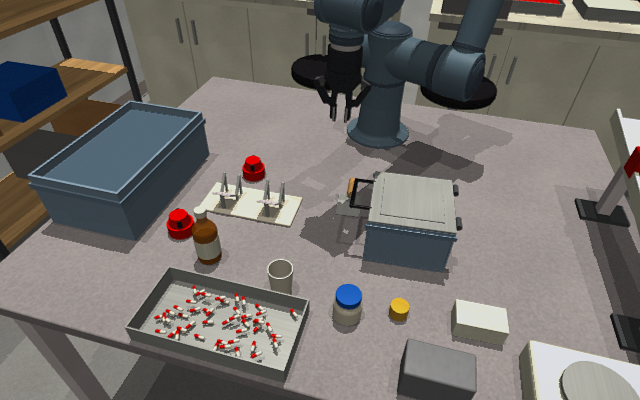

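View pics/t15.png

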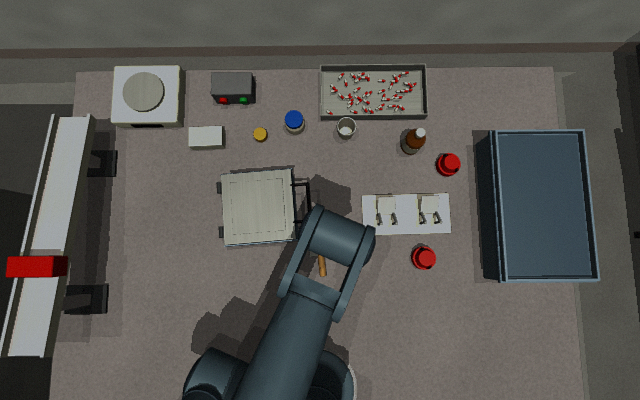

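The lid is level on the box at scene px (415,205), the rack is empty, and every bystander is at its starting pixels. The robot touches nothing. Handing in.

```bash
python3 -c "
from workcell import arm
print(arm.finish_job())"
```

```text
the job is handed in; nothing more can be done
None
```

I nested both rack pots on the pot in the box and eased the lid shut, then handed the job in at about 43 s. No verdict is reported.

- **Righting the pots:** The tool cannot tip, so I rolled each pot upright about its foot edge on clear bench. I then gripped it again higher up and pressed it home.
- **Seating:** Both pots came to a hard stop at the predicted height. Tool height was 66.4 mm (66.4 expected) and 96.8 mm (96.9 expected), with wrist force under 20 N. The camera fit put the first pot about 30 mm above the base.
- **Top pot:** The two cameras disagreed. The scene camera gave its middle at 92.5 mm, as expected. The top camera read about 4–5 mm higher, which I put down to its usual high bias. It measured 1–3 mm off the axis of the pot below (limit 4.5 mm), with tilt up to about 0.035 rad. I could not check the stack again once the lid was shut.
- **Lid:** I held it by the bar all the way down. While testing that it was seated I pressed it about 0.03 rad past level with about 10 N, then eased back. On release it stayed level, within about 0.01 rad in both cameras.
- **Everything else:** By eye, in the last pictures, all the other objects look unmoved and the arm is clear of everything. The arm partly hides the spatula from above.

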